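# Pack a slide rule repair away in its job box

### The job

Pack the repair away in the blue steel job box: swing its hinged lid right back so that it stands open past upright, lay the bamboo slide rule flat on the bottom of the box, then fit the grey lift-out tray in over it so that it sits level on its ledges. Then lay the red screwdriver in the tray compartment on the hinge side of the tray's grip bar and the brass tweezers in the compartment on the front side, where the lid has its white knob, and shut the lid fully. Set each thing down rather than dropping it, and do not shift the screw jar.

Things in the scene. Friction and masses are not known exactly. Their poses are not given: they have to be found in the camera images.
- job_box: Blue steel box, fixed. Outside 166 (x) x 212 (y) x 80 mm, walls and floor 3 mm. Origin: centre of underside; x from front (knob side) to hinge side, y along the hinge. Tray ledges 16 mm wide run inside the front and hinge walls, tops at z = 28 mm, 19 mm clear under them. Lid hinge axis: parallel to y, at x = 83, z = 80 mm.
- lid (a joint): Angle of the job box's blue lid (170 x 216 x 6 mm, 10 mm lip in front), rad: 0 shut, grows as it swings up and back, 1.57 upright, stop at 1.95. It may start slightly ajar. The hinge is stiff: the lid stays at any angle and takes about 1 to 7 N at the knob to move.
- lid_knob (a point): Grip point on the lid's round white knob (head 22 mm across, 18 mm long, from 10 mm below this point to 8 above). It lies 146 mm from the hinge axis along the lid and 28 mm square out from that line, 22 mm off the lid's outer face and 22 mm from its front edge. z: the knob's axis. Pinched along the box's y, the knob can turn between the fingers as the lid swings.
- tray: Grey steel tray, loose, 0.28 kg. Rim 150 (x) x 196 (y), foot 142 x 188, 26 mm deep, floor 3 mm. Origin: centre of underside. A thin divider runs along y; on it a black grip bar 10 mm thick (x), 70 long (y), 24 to 46 mm up. Compartments either side, 62 mm wide, middles at x = +-36 mm. Fits the box either way round, y along the box's y, 5 mm play; seated, its origin is at the box's z = 28 mm.
- slide_rule: Bamboo pocket slide rule with ivory faces, 150 (x) x 34 (y) x 11 mm, about 60 g. Origin: centre of its underside, x along its length. A glass cursor with steel edges, 26 mm long, 40 mm wide, top at 14 mm, sits at x = +45 mm; grip the body across its width at the origin.
- screwdriver: Jeweller's screwdriver lying down, about 30 g: red handle 75 mm long, 12 mm thick (10.5 mm across for the fingers), thin steel blade; 121 mm over all, x from -46 to +75 mm. Origin: on the underside, below the handle's middle, near the centre of mass; x points to the blade tip. It does not roll.
- tweezers: Brass tweezers lying on their side, about 30 g, rigid: 122 mm long, 15 mm wide over the two arms at the middle, 9 mm high. Origin: centre of the underside; x points along them to the tips. The straight 32 mm long middle is the place to grip, across y.
- screw_jar: Bystander, loose: amber glass screw jar with a steel cap, 48 mm in diameter, 62 mm high. Origin: centre of its underside.

How it is judged:
By the outcome, as a careful person would: the job done as asked, in the order asked, and still so for the second after the job is handed in, with the robot touching nothing.
It also fails if it takes over 147 s, if anything falls off the work surface, if the arm or the gripper's body presses on something with over 40 N, if the wrist force passes 120 N, or if a joint passes its speed limit or range.

### The arm

A 7-joint arm with a two-finger parallel gripper is mounted at the origin on the work surface. World frame = base frame: x ahead of the robot, y to its left, z up, the work surface at z = 0. Lengths are in m, angles in rad, forces in N, time in s.
With the tool pointing down it reaches from about 0.4 to 0.85 m from the base axis. Payload 10.4 kg.
Tool frame: the origin (TCP) lies on the centre line of the jaws, within the pads' length; the fingertips stand 11 mm ahead of it and the grasp point (between the pads) lies 8 mm behind it; z points along the fingers, y is the line along which they close (so a half turn about z gives the same grasp; the last joint's range is limited). The gripper opens to 87 mm and grips with 3 to 60 N. Pads are 19 mm wide; open, the fingers measure 117 mm over their backs; the gripper's body (75 mm by 190 mm) begins 51 mm behind the grasp point.
Start: joints at [-1.352, 0.332, -0.065, 1.46, 0.022, 1.35, -0.088], TCP at [0.15, 0.607, 0.234] pointing down, gripper open.
Joint ranges: [-2.6, 2.6], [-0.5, 2.12], [-1.47, 1.34], [0.16, 2.42], [-1.27, 4.41], [0.06, 2.06], [-2.6, 2.6]. Speed limits (rad/s): [2.22, 2.22, 2.79, 2.79, 3.14, 3.14, 3.14].

### API

Orientations are given as a unit quaternion [x, y, z, w].
In Python, from bench import r gives the robot as it stands.
- The arm moves only by the shell command python3 -m pendant 'ROWS' [OPENING] [FORCE]. ROWS is JSON, a list of rows, each a list of 4 numbers: the shift along the tool's x, y, z in m, then the turn about the tool's z in rad. A call has 1 to 8 rows; each row shifts and turns the commanded pose from where the row before left it, along the tool's axes as they then stand; what a row does not reach is not made up. A row lasts 1/12 s, in which the tool goes at most 41.7 mm and 7.16 degrees, less where a joint would pass 70% of its speed; a pose out of reach is approached as far as the arm can. A call with a gripper value outside its range is refused whole. OPENING is the opening, from 0 (shut) to 1 (fully open), set as the call begins (- or left out, the last holds). The fingers move at their own pace and stop on an object; FORCE is the grip in N (left out, the last holds). Time passes only in rows, so rows that do not move let the fingers close. It gives the time, the measured TCP pose, the force, the opening and the grip force at its end, in the units of the state.
- r.read_state(): the state, without advancing time (a new reading comes with each control period).
- r.camera(name): name is "side" or "top" or "wrist"; returns a dict with "img" (384x512x3 uint8, red, green, blue), "camera_matrix" (3x3 intrinsics, pixels), "xyz" and "attitude" of the camera in the world. Camera axes: x right, y down, z forward; pixel columns grow to the right and rows downward; lengths in m; the calibration is good to about 2 mm. A picture is of the moment at which its call begins. There is no depth.
- r.close_job(): hands the job in; it is judged then, once.
Trained networks look in the newest picture that a camera, given by its name, has taken for a name from the list of things; names that differ only in an ending like _2 or _b are one class to them, and where a whole thing is asked for, a point or a joint stands for the part that bears it (a point fixed in the world has none). Each returns a list of dicts, best first, with "score" (0 to 1); they miss things now and then, are a little off and sometimes report something else, mostly with a low value. They report only what shows in the picture. A call takes as long as a camera call.
- r.outline_of(thing, camera): "mask" (384x512 bool, what is visible of it) and "bbox" ([centre column, centre row, width, height] in pixels, round what is visible of it).
The state is a dict: "time": time; "joint_positions": joint angles; "joint_vel": joint speeds; "joint_torque": joint torques, N m; "ee_pos": TCP position; "eef_rot": TCP orientation; "ft_force": force on the tool from outside, world axes, zero at the start; "torque": the same for the moment, N m; "width": finger opening in m; "grip_force": force on a finger pad.
Only numpy, scipy, OpenCV 4.12 (cv2) and the standard library are available. Lean on these libraries where they do the work, as an engineer would, in place of code of your own. Each camera call takes 0.05 s, during which the arm holds its last target. There are 200 camera calls.

## Working session

There is one attempt and no reset: what is moved stays moved. The work goes in short steps, Python scripts to look and compute and a shell command to move; the robot and the scene stay as the last step left them, time stands still between calls to the robot, and variables do not carry over. Pictures are saved under pics/ and viewed, at most 14 in all, crops included, and the job is handed in when it is done.

```bash
ls; mkdir -p pics
python3 - <<'E'
from bench import r
import cv2
print(r.read_state())
for n in ("top","side","wrist"):
    c=r.camera(n); print(n,c["camera_matrix"],c["xyz"],c["attitude"])
    cv2.imwrite(f"pics/{n}0.png",cv2.resize(c["img"][:,:,::-1],None,fx=1.5,fy=1.5))
    for t in ("job_box","lid","lid_knob","tray","slide_rule","screwdriver","tweezers","screw_jar"):
        try:
            print(t,[(round(d["score"],2),[round(float(v),1) for v in d["bbox"]]) for d in r.outline_of(t,n)][:3])
        except Exception as e: print(t,e)
E
```

```text
pics
{'time': 0.0, 'joint_positions': array([-1.35157439,  0.33286983, -0.064711  ,  1.46096741,  0.02160015,
        1.34994125, -0.08850045]), 'joint_vel': array([-0.00041169, -0.00189021, -0.00144602, -0.00066095, -0.0009748 ,
        0.00069433,  0.00065906]), 'joint_torque': array([ 4.29036472e-04, -6.23263478e+01,  2.49430194e-02, -3.89888048e+01,
       -6.12465804e-02,  3.98650439e-02,  1.15671151e-04]), 'ee_pos': array([0.14957525, 0.6064273 , 0.2327428 ]), 'eef_rot': array([ 1.20600898e-01,  9.92700795e-01, -7.43005977e-04, -5.57092115e-05]), 'ft_force': array([-0.74512884,  0.16957983,  0.17144532]), 'torque': array([ 0.02380566,  0.02064739, -0.02355282]), 'grip_force': 0.0, 'width': 0.08676635182320828}
top [[456.95968701   0.         256.16200412]
 [  0.         456.95968701 192.16963309]
 [  0.           0.           1.        ]] [ 0.30658418 -0.03976795  1.25216557] [ 0.70987266 -0.69823092  0.06693992 -0.06382344]
job_box [(0.91, [248.2, 196.8, 89.7, 71.2])]
lid [(0.72, [247.4, 197.7, 86.0, 69.4])]
lid_knob [(0.96, [249.9, 198.2, 86.6, 68.5])]
tray [(0.87, [115.1, 22
[... 397 characters left out ...]
16 -0.43958652  0.03047526]
job_box []
lid [(0.75, [250.4, 209.9, 65.9, 58.1])]
lid_knob [(0.66, [251.3, 211.9, 64.4, 55.1])]
tray [(0.73, [264.8, 341.4, 108.8, 82.9])]
slide_rule [(0.69, [242.9, 169.9, 43.5, 20.1])]
screwdriver [(0.63, [272.9, 146.1, 11.5, 20.9])]
tweezers [(0.56, [184.7, 326.4, 41.5, 26.8])]
screw_jar [(0.47, [276.2, 148.0, 11.9, 18.8]), (0.47, [251.0, 213.5, 66.0, 59.2])]
wrist [[281.39825636   0.         255.25887591]
 [  0.         281.39825636 195.06726199]
 [  0.           0.           1.        ]] [0.08394902 0.62369072 0.38429988] [0.78095341 0.61158121 0.07793636 0.10003058]
job_box []
lid []
lid_knob []
tray []
slide_rule []
screwdriver []
tweezers []
screw_jar []
```

View pics/top0.png

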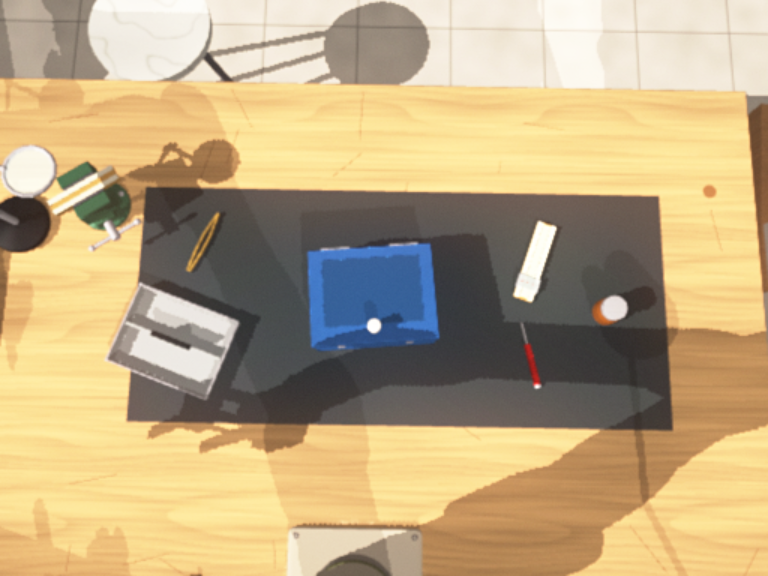

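View pics/side0.png

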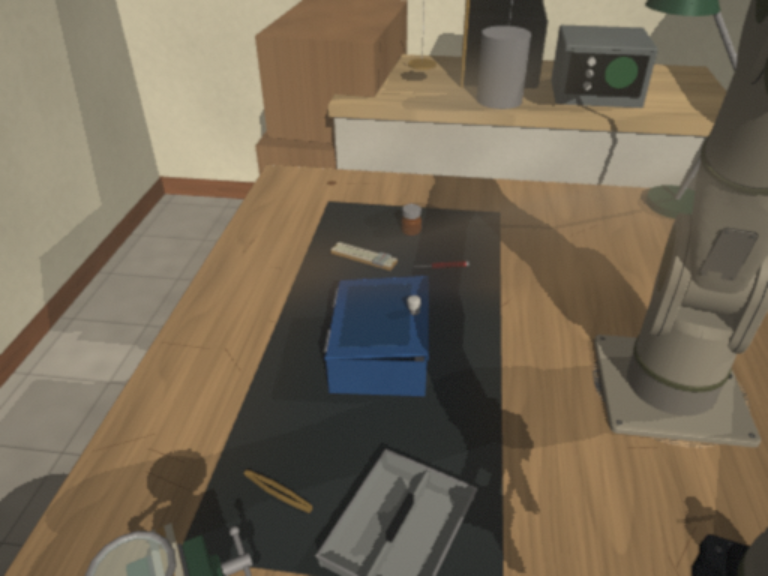

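```bash
cat > h.py <<'E'
from bench import r
import numpy as np, cv2
from scipy.spatial.transform import Rotation as R
def cam(n):
    c=r.camera(n); c["R"]=R.from_quat(c["attitude"]).as_matrix(); return c
def unproj(c,uv,z):
    uv=np.atleast_2d(uv).astype(float); K=c["camera_matrix"]
    d=np.c_[(uv-[K[0,2],K[1,2]])/[K[0,0],K[1,1]],np.ones(len(uv))]@c["R"].T
    return (c["xyz"]+d*((z-c["xyz"][2])/d[:,2])[:,None])[:,:2]
def proj(c,P):
    p=(np.atleast_2d(P)-c["xyz"])@c["R"]; q=p@c["camera_matrix"].T; return q[:,:2]/q[:,2:]
def rect(c,n,t,z,idx=0):
    o=r.outline_of(t,n)
    if not o: return None
    m=o[idx]["mask"].astype(np.uint8)
    k,l,s,_=cv2.connectedComponentsWithStats(m); m=(l==1+np.argmax(s[1:,4]))
    v,u=np.nonzero(m); p=unproj(c,np.c_[u,v],z)
    (cx,cy),(w,h),a=cv2.minAreaRect(p.astype(np.float32)*1000)
    if w<h: w,h,a=h,w,a+90
    return dict(s=round(float(o[idx]["score"]),2),c=np.round([cx,cy],1),size=np.round([w,h],1),deg=round((a+90)%180-90,1),mean=np.round(p.mean(0)*1000,1))
def tool(st=None):
    st=st or r.read_state(); M=R.from_quat(st["eef_rot"]).as_matrix()
    return st["ee_pos"],M
def togo(target,yaw_y=None):
    """tool-axis shift to world target; turn so that tool y lies along world angle yaw_y (deg, mod 180)"""
    p,M=tool(); d=M.T@(np.array(target)-p); out=[np.round(d*1000,1)]
    if yaw_y is not None:
        a=np.degrees(np.arctan2(M[1,1],M[0,1])); e=(yaw_y-a+90)%180-90
        out.append(("turn",round(-e,1)))   # tool z down: positive turn lowers world yaw
    return out
E
python3 - <<'E'
from h import *
c=cam("top")
for t,z in (("slide_rule",.006),("screwdriver",.006),("tweezers",.005),("screw_jar",.03),("tray",.026),("job_box",.08)): print(t,rect(c,"top",t,z))
i=c["img"][:,:,::-1]
cv2.imwrite("pics/box.png",cv2.resize(i[150:245,190:310],None,fx=6,fy=6,interpolation=cv2.INTER_CUBIC))
g=c["img"].astype(int); 
for nm,m in (("knob",g.min(2)>200),):
    m[:, :200]=0;m[:,300:]=0;m[:150]=0;m[250:]=0; v,u=np.nonzero(m); print(nm,len(u),u.mean(),v.mean(),unproj(c,[u.mean(),v.mean()],.11),unproj(c,[u.mean(),v.mean()],.12))
print(tool())
print("px of (.5,0,0),(.6,0,0)",proj(c,[[.5,0,0],[.6,0,0]]))
E
```

```text
slide_rule {'s': 0.65, 'c': array([ 595.9, -323.3]), 'size': array([152.5,  39.2]), 'deg': -19.3, 'mean': array([ 594.9, -322.5])}
screwdriver {'s': 0.55, 'c': array([ 404. , -313.8]), 'size': array([78.2, 11.1]), 'deg': 13.6, 'mean': array([ 403.6, -313.7])}
tweezers {'s': 0.45, 'c': array([601.4, 305.4]), 'size': array([74.6, 19.2]), 'deg': -22.6, 'mean': array([599. , 306.9])}
screw_jar {'s': 0.83, 'c': array([ 503.1, -451.4]), 'size': array([66.2, 46.6]), 'deg': -63.0, 'mean': array([ 502.8, -450.8])}
tray {'s': 0.9, 'c': array([433.6, 334.1]), 'size': array([197.5, 150.9]), 'deg': 70.1, 'mean': array([433.2, 334.1])}
job_box {'s': 0.68, 'c': array([513.5, -22.6]), 'size': array([218.9, 180.1]), 'deg': -85.2, 'mean': array([511.3, -22.5])}
knob 66 248.8939393939394 216.72727272727272 [[ 0.45739057 -0.02580943]] [[ 0.45607022 -0.02593164]]
(array([0.14964791, 0.60684537, 0.23357857]), array([[-9.70890481e-01,  2.39523847e-01, -2.01274722e-05],
       [ 2.39523844e-01,  9.70890476e-01,  1.04468067e-04],
       [ 4.45641644e-05,  9.66060425e-05, -9.99999994e-01]]))
px of (.5,0,0),(.6,0,0) [[240.25763819 206.51926246]
 [241.05423788 171.35626444]]
```

View pics/box.png

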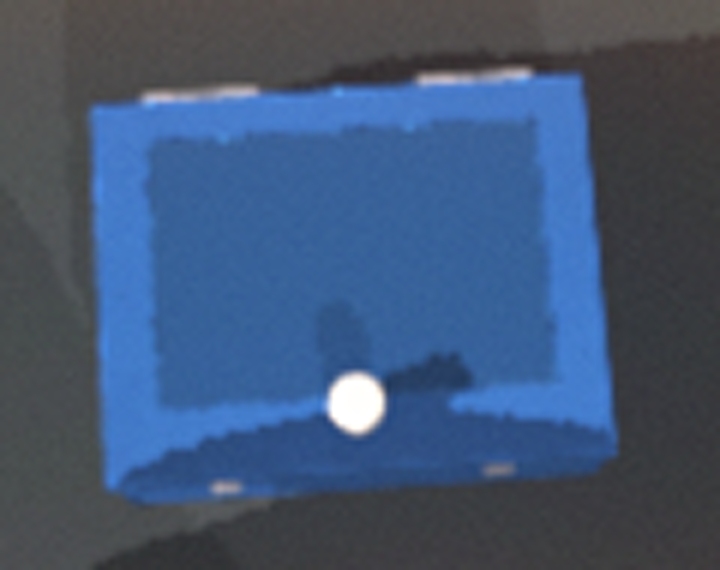

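Run:
```python
from h import *
c=cam("top"); s=cam("side")
def ray(c,uv):
    K=c["camera_matrix"]; d=np.array([(uv[0]-K[0,2])/K[0,0],(uv[1]-K[1,2])/K[1,1],1])@c["R"].T; return c["xyz"],d/np.linalg.norm(d)
def tri(a,b):
    (p,d),(q,e)=ray(c,a),ray(s,b); t=np.linalg.lstsq(np.c_[d,-e],q-p,rcond=None)[0]; A=p+d*t[0];B=q+e*t[1]; return (A+B)/2,np.linalg.norm(A-B)
g=s["img"].astype(int); m=(g.min(2)>150)&(g.max(2)-g.min(2)<60); m[:180]=0;m[225:]=0;m[:,262:290]&=True; m[:,:262]=0;m[:,290:]=0
v,u=np.nonzero(m); print(len(u),u.mean(),v.mean()); print(tri((248.9,216.7),(u.mean(),v.mean())))
print(unproj(c,np.array([[92,105],[583,75]])/6+[190,150],.083), unproj(c,np.array([[107,490],[615,455]])/6+[190,150],.09))
print(togo([.42,.35,.32],95),togo([.43,-.025,.32],95))
```

```text
23 276.7391304347826 201.43478260869566
(array([ 0.45274123, -0.02590597,  0.12281692]), np.float64(0.006001295584643273))
[[ 0.58931678  0.09143409]
 [ 0.60661453 -0.12363049]] [[ 0.41999418  0.07817544]
 [ 0.43848123 -0.13733242]]
[array([-324. , -184.6,  -86.4]), ('turn', np.float64(-18.9))] [array([-423.5, -546.3,  -86.5]), ('turn', np.float64(-18.9))]
```

```bash
python3 -m pendant '[[-0.033,-0.0185,-0.009,0],[-0.033,-0.0185,-0.009,0],[-0.033,-0.0185,-0.009,0],[-0.033,-0.0185,-0.009,0],[-0.033,-0.0185,-0.009,0]]' 1
python3 -m pendant '[[-0.033,-0.0185,-0.009,0],[-0.033,-0.0185,-0.009,0],[-0.033,-0.0185,-0.009,0],[-0.033,-0.0185,-0.009,0],[-0.033,-0.0185,-0.009,0],[0,0,0,0]]'
python3 - <<'E'
from h import *
c=cam("wrist"); cv2.imwrite("pics/w1.png",cv2.resize(c["img"][:,:,::-1],None,fx=1.5,fy=1.5))
print(tool()[0])
for t,z in (("tweezers",.005),("tray",.026)): print(t,rect(c,"wrist",t,z))
c=cam("top"); cv2.imwrite("pics/t1.png",cv2.resize(c["img"][100:300,:300,::-1],None,fx=2.5,fy=2.5))
print(togo([.43,-.025,.32],94.6))
E
```

```text
time: 2.22
ee_pos: [0.2888, 0.4761, 0.2792]
eef_rot: [0.121, 0.993, 0.0, 0.0]
ft_force: [0.3, 0.4, 0.7]
width: 0.0873
grip_force: 0.0
time: 2.72
ee_pos: [0.4321, 0.3417, 0.3258]
eef_rot: [0.126, 0.992, 0.0, 0.002]
ft_force: [1.8, -1.1, 1.1]
width: 0.0871
grip_force: 0.0
[0.42919411 0.34479534 0.32478135]
tweezers None
tray {'s': 0.97, 'c': array([436.3, 335.4]), 'size': array([196.4, 151.7]), 'deg': 70.0, 'mean': array([432.4, 336.2])}
[array([ -94.1, -362.1,    3.2]), ('turn', np.float64(-18.4))]
```

View pics/w1.png

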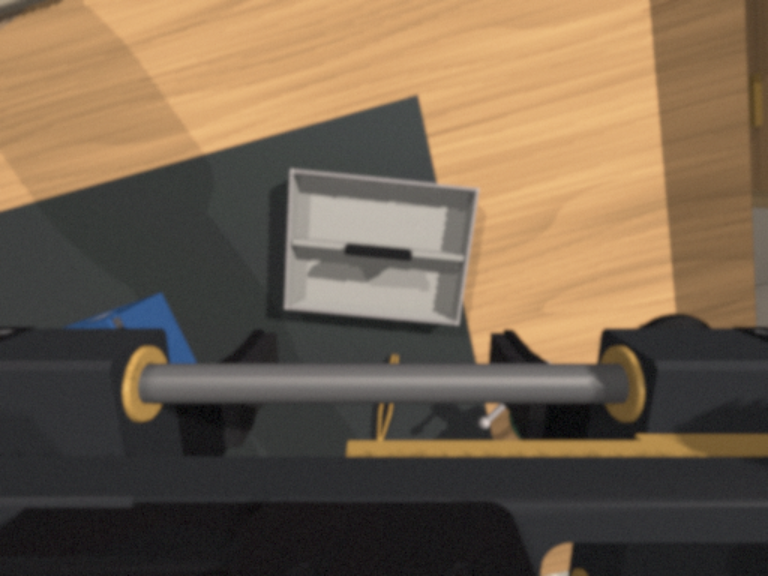

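View pics/t1.png

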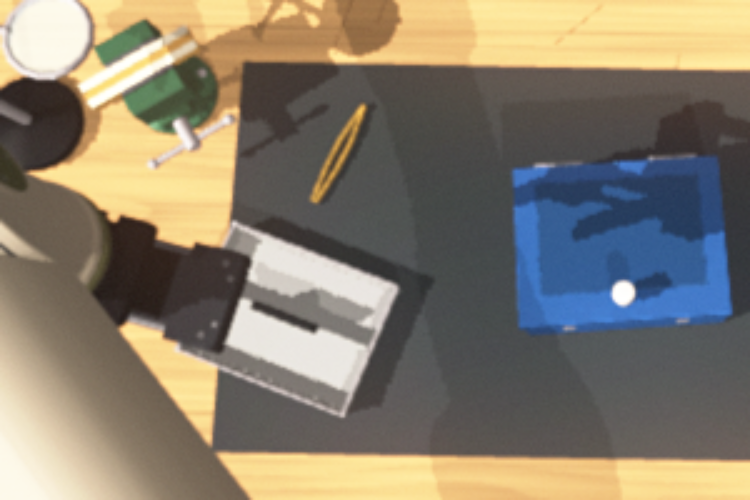

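Run:
```python
from h import *
c=cam("top"); p,M=tool()
for nm,v in (("tcp",[0,0,0]),("body c",[0,0,-.059]),("+y",[0,.095,-.059]),("-y",[0,-.095,-.059]),("+x",[.095,0,-.059]),("-x",[-.095,0,-.059]),("-y top",[0,-.095,-.15]),("-x37",[-.037,0,-.1])):
    print(nm,np.round((proj(c,p+M@np.array(v))[0]-[0,100])*2.5))
```

```text
tcp [160. 290.]
body c [129. 280.]
+y [ 12. 249.]
-y [247. 311.]
+x [ 86. 401.]
-x [169. 163.]
-y top [203. 295.]
-x37 [121. 224.]
```

```bash
python3 -m pendant '[[-0.0094,-0.0362,0,0],[-0.0094,-0.0362,0,0],[-0.0094,-0.0362,0,0],[-0.0094,-0.0362,0,0],[-0.0094,-0.0362,0,0]]' >/dev/null
python3 -m pendant '[[-0.0094,-0.0362,0,0],[-0.0094,-0.0362,0,0],[-0.0094,-0.0362,0,0],[-0.0094,-0.0362,0,0],[-0.0094,-0.0362,0,0]]' >/dev/null
python3 -m pendant '[[0,0,0,-0.107],[0,0,0,-0.107],[0,0,0,-0.107],[0,0,0,0],[0,0,0,0]]'
python3 - <<'E'
from h import *
c=cam("wrist"); cv2.imwrite("pics/w2.png",cv2.resize(c["img"][:,:,::-1],None,fx=1.5,fy=1.5))
print(tool()[0])
print(rect(c,"wrist","job_box",.08),rect(c,"wrist","lid_knob",.088))
t=cam("top")
print(rect(t,"top","tweezers",.005))
g=c["img"].astype(int); m=((g.min(2)>190)).astype(np.uint8); k,l,s,ce=cv2.connectedComponentsWithStats(m)
print([(s[i,4],ce[i].round(1)) for i in range(1,k) if s[i,4]>60])
E
```

```text
time: 4.22
ee_pos: [0.4302, -0.0247, 0.3234]
eef_rot: [-0.039, 0.999, 0.0, -0.0]
ft_force: [-0.2, 0.6, 0.7]
width: 0.0875
grip_force: 0.0
[ 0.43027511 -0.02484842  0.32343814]
{'s': 0.84, 'c': array([479.4, -25.1]), 'size': array([226.7, 120. ]), 'deg': -85.0, 'mean': array([477.8, -24.2])} {'s': 0.8, 'c': array([482.5, -25.1]), 'size': array([221.8, 107.9]), 'deg': -85.5, 'mean': array([480.1, -23.8])}
{'s': 0.64, 'c': array([589.8, 310.9]), 'size': array([46. , 15.4]), 'deg': -22.6, 'mean': array([590. , 310.9])}
[(np.int32(2311), array([467.6, 164.3])), (np.int32(1522), array([440.8, 204.5])), (np.int32(277), array([252.4, 195.6])), (np.int32(276), array([ 88.7, 212.5]))]
```

View pics/w2.png

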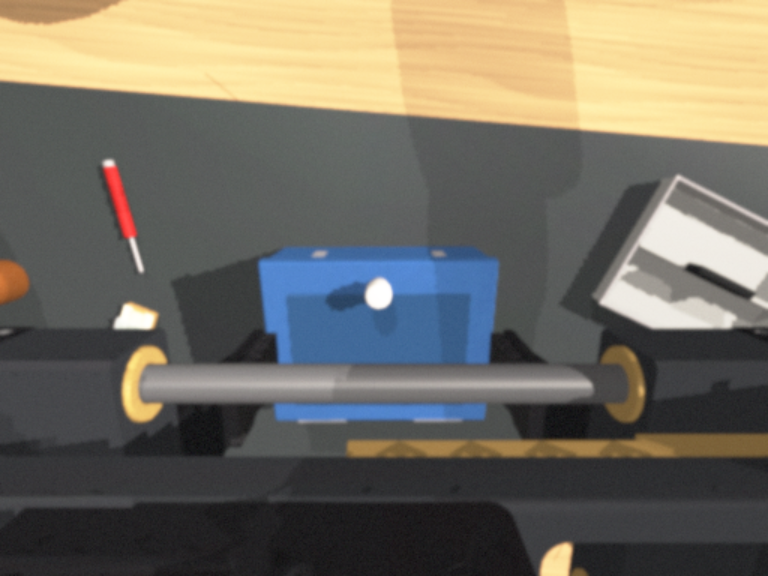

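```bash
cat > fitbox.py <<'E'
from h import *
from scipy.optimize import least_squares
c=cam("top"); s=cam("side"); w=cam("wrist")
def loc(al,out,y,th): return np.array([.083-al*np.cos(th)+out*np.sin(th), y, .08+al*np.sin(th)+out*np.cos(th)])
def W(p,q): 
    a=p[2]; return np.array([p[0]+np.cos(a)*q[0]-np.sin(a)*q[1],p[1]+np.sin(a)*q[0]+np.cos(a)*q[1],q[2]])
k=(.146,.028,0)
f=lambda u,v:(u/1.5,v/1.5); g=lambda u,v:(u/6+190,v/6+150)
obs=[(c,k,(248.9,216.7)),(s,k,(276.7,201.4)),(w,k,(252.4,195.6)),
 (c,(-.002,.006,.108),g(92,105)),(c,(-.002,.006,-.108),g(583,75)),
 (w,(-.002,.006,.108),f(486,418)),(w,(-.002,.006,-.108),f(275,418)),(w,(.168,.006,.108),f(497,259)),(w,(.168,.006,-.108),f(262,259))]
def res(p): return np.concatenate([proj(cc,W(p,loc(*l,p[3])))[0]-uv for cc,l,uv in obs])
o=least_squares(res,[.51,-.02,.08,.05]); print(o.x.round(4),np.degrees(o.x[2]).round(2)); print(o.fun.reshape(-1,2).round(1).tolist())
print("knob",W(o.x,loc(*k,o.x[3])))
E
python3 fitbox.py
```

```text
[ 0.513  -0.0222  0.0797  0.0814] 4.56
[[0.4, 1.3], [-1.2, 0.4], [0.4, -1.9], [-0.4, -0.4], [-0.1, -0.4], [-0.8, 0.8], [0.2, 1.0], [1.7, 0.1], [-1.9, 0.4]]
knob [ 0.45298859 -0.02702426  0.1197739 ]
```

```bash
python3 -m pendant '[[-0.0075,-0.0013,0.035,0],[-0.0075,-0.0013,0.035,0],[-0.0075,-0.0014,0.035,0],[0,0,0.035,0],[0,0,0.03,0],[0,0,0,0],[0,0,0,0]]' 0.6
python3 - <<'E'
from h import *
c=cam("wrist"); cv2.imwrite("pics/w3.png",cv2.resize(c["img"][:,:,::-1],None,fx=1.2,fy=1.2))
print(togo([.453,-.027,.116],94.56), proj(c,[.453,-.027,.1198])*1.2)
E
```

```text
time: 5.2
ee_pos: [0.4524, -0.0282, 0.1533]
eef_rot: [-0.039, 0.999, -0.0, -0.001]
ft_force: [-0.3, 0.7, 1.2]
width: 0.0542
grip_force: 0.0
[array([ 0.5,  1.1, 38.8]), ('turn', np.float64(-0.0))] [[307.86021447 268.45301143]]
```

View pics/w3.png

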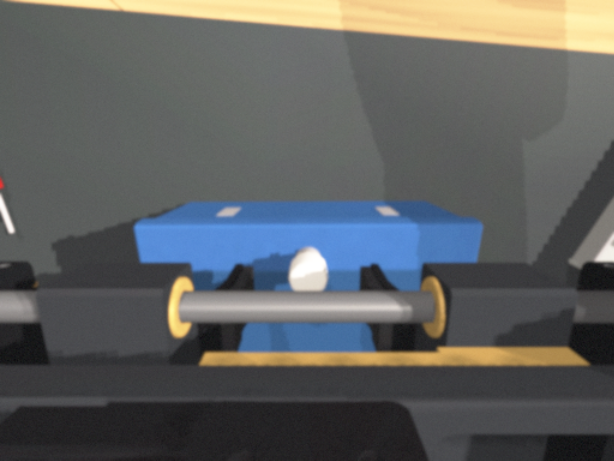

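```bash
python3 -m pendant '[[0,0.001,0.015,0],[0,0,0.015,0],[0,0,0.008,0],[0,0,0,0],[0,0,0,0]]'
python3 -m pendant '[[0,0,0,0],[0,0,0,0],[0,0,0,0],[0,0,0,0],[0,0,0,0]]' 0 20
python3 - <<'E'
from h import *
p,M=tool(); ax=np.array([.513,-.0222])+.083*np.array([np.cos(.0797),np.sin(.0797)])
# hinge frame: local X of tcp rel to hinge, Z of grasp
g=p[:2]-ax; X=g@[np.cos(.0797),np.sin(.0797)]; Z=p[2]+.008-.004-.08; print("X,Z",X,Z,np.hypot(X,Z))
t0=np.arctan2(Z,-X); R0=np.hypot(X,Z); prev=np.array([X,Z])
print(np.degrees(t0))
off=np.arctan2(28,146)
for th in np.linspace(0.08,1.95,25)[1:]:
    a=th-.08; q=R0*np.array([-np.cos(t0+a),np.sin(t0+a)]); d=q-prev; prev=q; print(round(th,3),"tool x,z mm",(-d[0]*1000).round(1),(-d[1]*1000).round(1))
E
```

```text
time: 5.67
ee_pos: [0.4537, -0.0269, 0.1168]
eef_rot: [-0.04, 0.999, 0.0, 0.001]
ft_force: [0.2, 0.7, 0.1]
width: 0.0518
grip_force: 0.0
time: 6.08
ee_pos: [0.4531, -0.0269, 0.1158]
eef_rot: [-0.04, 0.999, 0.0, 0.0]
ft_force: [-0.8, -0.4, 0.0]
width: 0.0265
grip_force: 0.0
X,Z -0.14307080581349113 0.039754863965942924 0.14849142966876006
15.528934215142048
0.158 tool x,z mm -3.5 -11.0
0.236 tool x,z mm -4.4 -10.7
0.314 tool x,z mm -5.2 -10.3
0.392 tool x,z mm -6.0 -9.9
0.47 tool x,z mm -6.7 -9.4
0.548 tool x,z mm -7.4 -8.9
0.625 tool x,z mm -8.1 -8.2
0.703 tool x,z mm -8.7 -7.6
0.781 tool x,z mm -9.3 -6.9
0.859 tool x,z mm -9.8 -6.1
0.937 tool x,z mm -10.3 -5.4
1.015 tool x,z mm -10.6 -4.5
1.093 tool x,z mm -11.0 -3.7
1.171 tool x,z mm -11.2 -2.8
1.249 tool x,z mm -11.4 -2.0
1.327 tool x,z mm -11.5 -1.1
1.405 tool x,z mm -11.6 -0.2
1.482 tool x,z mm -11.5 0.7
1.56 tool x,z mm -11.5 1.6
1.638 tool x,z mm -11.3 2.5
1.716 tool x,z mm -11.1 3.4
1.794 tool x,z mm -10.8 4.2
1.872 tool x,z mm -10.4 5.1
1.95 tool x,z mm -10.0 5.9
```

```bash
python3 -m pendant '[[0,0,0,0],[0,0,0,0],[0,0,0,0]]'
python3 -m pendant '[[-0.0035,0,-0.011,0],[-0.0044,0,-0.0107,0],[-0.0052,0,-0.0103,0],[-0.006,0,-0.0099,0]]'
```

```text
time: 6.33
ee_pos: [0.4531, -0.0274, 0.1156]
eef_rot: [-0.039, 0.999, -0.0, 0.0]
ft_force: [0.1, -2.5, 1.1]
width: 0.0212
grip_force: 20.0
time: 6.67
ee_pos: [0.4716, -0.0258, 0.1577]
eef_rot: [-0.039, 0.999, -0.0, -0.001]
ft_force: [1.1, -3.9, -8.5]
width: 0.0216
grip_force: 20.0
```

```bash
python3 -m pendant '[[-0.0067,0,-0.0094,0],[-0.0074,0,-0.0089,0],[-0.0081,0,-0.0082,0],[-0.0087,0,-0.0076,0],[-0.0093,0,-0.0069,0],[-0.0098,0,-0.0061,0]]' | egrep 'pos|force'
python3 -m pendant '[[-0.0103,0,-0.0054,0],[-0.0106,0,-0.0045,0],[-0.011,0,-0.0037,0],[-0.0112,0,-0.0028,0],[-0.0114,0,-0.002,0],[-0.0115,0,-0.0011,0],[-0.0116,0,-0.0002,0]]'| egrep 'pos|force'
python3 -m pendant '[[-0.0115,0,0.0007,0],[-0.0115,0,0.0016,0],[-0.0113,0,0.0025,0],[-0.0111,0,0.0034,0],[-0.0108,0,0.0042,0],[0,0,0,0]]'
```

```text
ee_pos: [0.5211, -0.0217, 0.2046]
ft_force: [-3.0, -3.4, -4.9]
grip_force: 20.0
ee_pos: [0.5992, -0.0151, 0.2249]
ft_force: [-5.2, -1.7, 2.5]
grip_force: 20.0
time: 8.25
ee_pos: [0.6575, -0.0102, 0.2123]
eef_rot: [-0.04, 0.999, -0.0, 0.001]
ft_force: [4.1, -0.0, 0.7]
width: 0.0212
grip_force: 20.0
```

```bash
python3 -m pendant '[[-0.0104,0,0.0051,0],[-0.0095,0,0.0055,0],[0,0,0,0]]'
python3 -m pendant '[[-0.003,0,0.002,0],[0,0,0,0],[0,0,0,0]]'
python3 - <<'E'
from h import *
p,M=tool(); ax=np.array([.513,-.0222])+.083*np.array([np.cos(.0797),np.sin(.0797)])
X=(p[:2]-ax)@[np.cos(.0797),np.sin(.0797)]; Z=p[2]+.008-.004-.08; print(X,Z,np.arctan2(Z,-X)-np.arctan2(28,146))
E
```

```text
time: 8.5
ee_pos: [0.6772, -0.0086, 0.2018]
eef_rot: [-0.04, 0.999, -0.0, 0.001]
ft_force: [5.3, 0.6, 1.1]
width: 0.0209
grip_force: 20.0
time: 8.75
ee_pos: [0.6795, -0.0084, 0.2004]
eef_rot: [-0.04, 0.999, 0.0, 0.002]
ft_force: [5.6, -0.6, 2.3]
width: 0.0213
grip_force: 20.0
0.08401940149904756 0.12440850926858653 1.9753068766744746
```

```bash
python3 -m pendant '[[0,0,0,0],[0,0,0,0],[0,0,0,0],[0,0,0,0]]' 0.6
python3 -m pendant '[[-0.002,0,-0.01,0],[-0.002,0,-0.02,0],[0,0,-0.035,0],[0,0,-0.035,0],[0,0,-0.035,0],[0,0,-0.02,0]]' 1
python3 - <<'E'
from h import *
print(togo([.56,-.323,.32],70.7))
E
```

```text
time: 9.08
ee_pos: [0.6777, -0.0089, 0.199]
eef_rot: [-0.04, 0.999, 0.0, -0.001]
ft_force: [0.2, 0.2, -0.2]
width: 0.0401
grip_force: 0.0
time: 9.58
ee_pos: [0.6824, -0.009, 0.3595]
eef_rot: [-0.04, 0.999, -0.0, 0.002]
ft_force: [-0.0, -0.3, 0.2]
width: 0.0799
grip_force: 0.0
[array([ 147. , -303.3,   38.9]), ('turn', np.float64(23.8))]
```

```bash
python3 -m pendant '[[0.0163,-0.0337,0.0043,0],[0.0163,-0.0337,0.0043,0],[0.0163,-0.0337,0.0043,0],[0.0163,-0.0337,0.0043,0],[0.0163,-0.0337,0.0043,0]]' 1 >/dev/null
python3 -m pendant '[[0.0163,-0.0337,0.0043,0],[0.0163,-0.0337,0.0043,0],[0.0163,-0.0337,0.0043,0],[0.0163,-0.0337,0.0043,0]]' >/dev/null
python3 -m pendant '[[0,0,0,0.104],[0,0,0,0.104],[0,0,0,0.104],[0,0,0,0.103],[0,0,0,0],[0,0,0,0]]'
python3 - <<'E'
from h import *
c=cam("wrist"); cv2.imwrite("pics/w4.png",cv2.resize(c["img"][:,:,::-1],None,fx=1.5,fy=1.5))
print(rect(c,"wrist","slide_rule",.009),rect(c,"wrist","screwdriver",.009)); print(r.read_state()["joint_positions"].round(2))
t=cam("top"); print(rect(t,"top","slide_rule",.009),rect(t,"top","screwdriver",.008),rect(t,"top","tweezers",.006))
g=c["img"].astype(int); m=((g[:,:,0]>110)&(g[:,:,1]<60)&(g[:,:,2]<70)).astype(np.uint8); v,u=np.nonzero(m); print(len(u)); p=unproj(c,np.c_[u,v],.008)*1000; print(cv2.minAreaRect(p.astype(np.float32)))
E
```

```text
time: 10.83
ee_pos: [0.5599, -0.3227, 0.316]
eef_rot: [0.166, 0.986, -0.0, 0.0]
ft_force: [0.4, -0.7, -0.7]
width: 0.0873
grip_force: 0.0
{'s': 0.86, 'c': array([ 597.7, -321.4]), 'size': array([153.4,  40.7]), 'deg': -19.3, 'mean': array([ 593.4, -320.9])} {'s': 0.71, 'c': array([ 420.6, -309.8]), 'size': array([116.1,  12.4]), 'deg': 13.4, 'mean': array([ 410.4, -312.2])}
[-0.11  0.43  0.82  1.3  -0.31  1.54  1.91]
{'s': 0.61, 'c': array([ 622.3, -317.6]), 'size': array([70.7, 26.5]), 'deg': -40.8, 'mean': array([ 626.5, -325.6])} None None
187
((405.90576171875, -316.5860595703125), (71.81752014160156, 6.0167012214660645), 13.323062896728516)
```

View pics/w4.png

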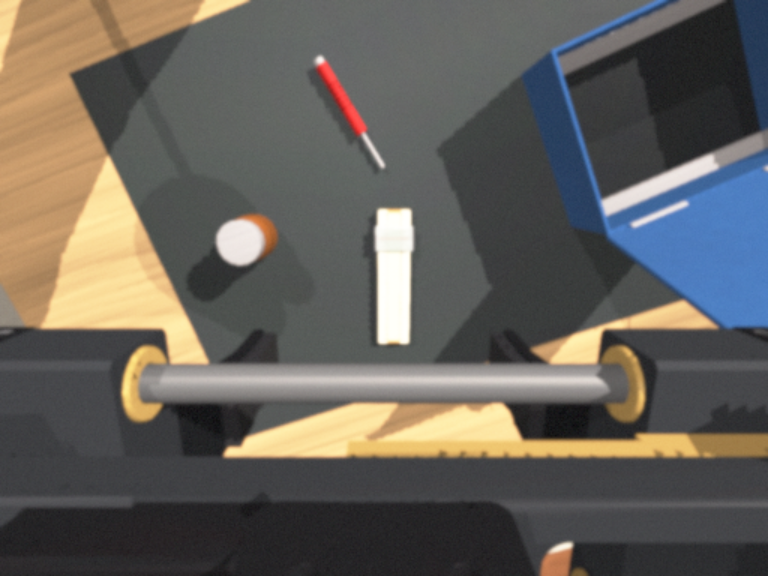

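```bash
python3 -m pendant '[[-0.0117,0.0045,0.035,0],[-0.0117,0.0045,0.035,0],[-0.0117,0.0045,0.035,0],[0,0,0.035,0],[0,0,0.035,0],[0,0,0.035,0],[0,0,0.035,0],[0,0,0.025,0]]' 0.7
python3 -m pendant '[[0,0,0.01,0],[0,0,0,0],[0,0,0,0]]'
python3 - <<'E'
from h import *
print(togo([.5975,-.3215,.0185],70.7))
E
```

```text
time: 11.85
ee_pos: [0.5964, -0.3207, 0.0422]
eef_rot: [0.167, 0.986, 0.0, -0.001]
ft_force: [0.5, 0.3, -0.1]
width: 0.0612
grip_force: 0.0
time: 12.1
ee_pos: [0.5978, -0.322, 0.0365]
eef_rot: [0.167, 0.986, -0.0, 0.0]
ft_force: [0.3, -0.1, 0.8]
width: 0.0611
grip_force: 0.0
[array([ 0.5,  0.4, 18. ]), ('turn', np.float64(0.1))]
```

```bash
python3 -m pendant '[[0,0,0.012,0],[0,0,0.006,0],[0,0,0,0],[0,0,0,0]]' - 25
python3 -m pendant '[[0,0,0,0],[0,0,0,0],[0,0,0,0],[0,0,0,0],[0,0,0,0],[0,0,0,0],[0,0,0,0]]' 0.3 25
```

```text
time: 12.43
ee_pos: [0.5975, -0.3215, 0.0177]
eef_rot: [0.167, 0.986, 0.0, 0.0]
ft_force: [-1.0, -0.5, -0.4]
width: 0.0608
grip_force: 0.0
time: 13.02
ee_pos: [0.5975, -0.3217, 0.0177]
eef_rot: [0.167, 0.986, 0.0, 0.0]
ft_force: [-0.3, -0.4, 1.4]
width: 0.0329
grip_force: 25.0
```

```bash
python3 -m pendant '[[0,0,-0.01,0],[0,0,-0.02,0],[0,0,-0.03,0],[0,0,-0.035,0],[0,0,-0.035,0],[0,0,0,0]]' | egrep 'pos|width|grip|ft'
python3 -m pendant '[[0.0345,0.0092,0,0],[0.0345,0.0092,0,0],[0.0345,0.0092,0,0],[0.0345,0.0092,0,0],[0.0345,0.0092,0,0],[0.0345,0.0092,0,0]]' | egrep 'pos|width|grip|ft'
python3 -m pendant '[[0,0,0,-0.1],[0,0,0,-0.1],[0,0,0,-0.1],[0,0,0,-0.1],[0,0,0,-0.1],[0,0,0,-0.1],[0,0,0,-0.1],[0,0,0,-0.1]]' | egrep 'pos|width|grip|ft'
python3 -m pendant '[[0,0,0,-0.1],[0,0,0,-0.1],[0,0,0,-0.1],[0,0,0,-0.1],[0,0,0,-0.1],[0,0,0,-0.1],[0,0,0,-0.1],[0,0,0,-0.1]]' | egrep 'pos|width|grip|ft'
python3 -m pendant '[[0,0,0,-0.1],[0,0,0,-0.1],[0,0,0,-0.1],[0,0,0,-0.088],[0,0,0,0],[0,0,0,0]]'
python3 - <<'E'
from h import *
print(togo([.493,-.024,.15],184.56),r.read_state()["joint_positions"].round(2))
E
```

```text
ee_pos: [0.5998, -0.3238, 0.1558]
ft_force: [0.6, -1.4, -0.0]
width: 0.0335
grip_force: 25.0
ee_pos: [0.4187, -0.2005, 0.147]
ft_force: [-1.4, 0.3, 1.2]
width: 0.0335
grip_force: 25.0
ee_pos: [0.4201, -0.2014, 0.1479]
ft_force: [-0.7, 0.2, -0.1]
width: 0.0331
grip_force: 25.0
ee_pos: [0.4142, -0.2088, 0.1393]
ft_force: [-0.4, 0.6, -1.2]
width: 0.0334
grip_force: 25.0
time: 15.85
ee_pos: [0.4073, -0.2108, 0.1272]
eef_rot: [-0.385, 0.922, -0.001, -0.037]
ft_force: [0.4, -0.6, -1.3]
width: 0.0332
grip_force: 25.0
[array([-191.1,   71. ,  -34.2]), ('turn', np.float64(-49.2))] [ 0.97  0.15 -0.67  1.95  0.16  1.14  2.6 ]
```

```bash
python3 -m pendant '[[0,0,0,0.1],[0,0,0,0.1],[0,0,0,0.1],[0,0,0,0.1],[0,0,0,0.1],[0,0,0,0.1],[0,0,0,0.1],[0,0,0,0.1]]' | egrep 'pos|rot|width|grip|ft'
python3 -m pendant '[[0,0,0,0.1],[0,0,0,0.1],[0,0,0,0.1],[0,0,0,0.1],[0,0,0,0.1],[0,0,0,0.1],[0,0,0,0.1],[0,0,0,0]]' | egrep 'pos|rot|width|grip|ft'
python3 - <<'E'
from h import *
print(togo([.42,-.2,.155],4.56),r.read_state()["joint_positions"].round(2))
E
```

```text
ee_pos: [0.4083, -0.2094, 0.1274]
eef_rot: [0.005, 0.999, -0.016, -0.034]
ft_force: [-0.8, 0.8, 0.1]
width: 0.0337
grip_force: 25.0
ee_pos: [0.4083, -0.2094, 0.1275]
eef_rot: [0.347, 0.937, -0.026, -0.026]
ft_force: [0.4, -0.0, 0.0]
width: 0.0333
grip_force: 25.0
[array([ -1.9,  12.8, -28.5]), ('turn', np.float64(44.9))] [ 0.85  0.14 -0.54  1.95  0.13  1.13  1.11]
```

Run:
```python
from h import *
p,M=tool(); print(p,M.round(4));
```

```text
[ 0.40832293 -0.20938662  0.12746094] [[-0.7578  0.649  -0.068 ]
 [ 0.6518  0.7578 -0.0312]
 [ 0.0313 -0.068  -0.9972]]
```

```bash
python3 -m pendant '[[0,0,-0.03,0.1],[0,0,-0.03,0.1],[0,0,-0.02,0.1],[0,0,0,0.1],[0,0,0,0.1],[0,0,0,0.1],[0,0,0,0.1],[0,0,0,0.084]]' | egrep 'pos|rot|width|grip|ft'
python3 - <<'E'
from h import *
print(togo([.42,.192,.21],4.56),togo([.82,.375,.21],4.56),r.read_state()["joint_positions"].round(2))
E
```

```text
ee_pos: [0.4137, -0.2069, 0.2072]
eef_rot: [0.677, 0.735, -0.034, -0.014]
ft_force: [1.0, 0.1, -0.4]
width: 0.0338
grip_force: 25.0
[array([396.9,  37.9, -15.5]), ('turn', np.float64(0.0))] [array([546.6, 450.2, -48.2]), ('turn', np.float64(0.0))] [ 0.83  0.06 -0.52  1.85  0.08  1.3   0.37]
```

```bash
python3 -m pendant '[[0.04,0.0038,-0.0015,0],[0.04,0.0038,-0.0015,0],[0.04,0.0038,-0.0015,0],[0.04,0.0038,-0.0015,0],[0.04,0.0038,-0.0015,0]]' >/dev/null
python3 -m pendant '[[0.04,0.0038,-0.0015,0],[0.04,0.0038,-0.0015,0],[0.04,0.0038,-0.0015,0],[0.04,0.0038,-0.0015,0],[0.037,0.0038,-0.0015,0]]' | egrep 'pos|rot|width|grip|ft'
python3 -m pendant '[[0.0136,0.0375,-0.003,0],[0.0136,0.0375,-0.003,0],[0.0136,0.0375,-0.003,0],[0.0136,0.0375,-0.003,0],[0.0136,0.0375,-0.003,0],[0.0136,0.0375,-0.003,0],[0.0136,0.0375,-0.003,0],[0.0136,0.0375,-0.003,0]]' | egrep 'pos|rot|width|grip|ft'
python3 - <<'E'
from h import *
print(tool()[1][:,2].round(4),r.read_state()["joint_positions"].round(2),togo([.82,.375,.21],4.56))
E
```

```text
ee_pos: [0.4188, 0.1944, 0.2098]
eef_rot: [0.676, 0.736, -0.034, -0.014]
ft_force: [0.8, -0.6, -0.6]
width: 0.0335
grip_force: 25.0
ee_pos: [0.7084, 0.3258, 0.2082]
eef_rot: [0.675, 0.737, -0.036, -0.013]
ft_force: [1.8, -0.4, 1.1]
width: 0.0335
grip_force: 25.0
[-0.0678 -0.0347 -0.9971] [-0.17  0.88 -0.75  0.82  0.54  1.68 -0.61] [array([ 39.1, 115. , -11.1]), ('turn', np.float64(0.4))]
```

Now push outward past the reach limit in small steps and watch the tilt.

```bash
python3 -m pendant '[[0.0136,0.0375,-0.003,0],[0.0136,0.0375,-0.003,0],[0.0136,0.0375,-0.003,0],[0,0,0,0]]' | egrep 'pos|rot'
python3 -m pendant '[[0.007,0.019,-0.0015,0],[0.007,0.019,-0.0015,0],[0,0,0,0]]' | egrep 'pos|rot'
python3 - <<'E'
from h import *
print(tool()[1][:,2].round(4),r.read_state()["joint_positions"].round(2))
E
```

```text
ee_pos: [0.7765, 0.3545, 0.2041]
eef_rot: [0.677, 0.735, -0.035, -0.017]
ee_pos: [0.7905, 0.3584, 0.2001]
eef_rot: [0.678, 0.734, -0.033, -0.015]
[-0.0657 -0.028  -0.9974] [-0.45  1.17 -0.3   0.17  0.28  1.88 -0.42]
```

```bash
python3 -m pendant '[[0.01,0.028,-0.002,0],[0.01,0.028,-0.002,0],[0.01,0.028,-0.002,0],[0.01,0.028,-0.002,0],[0,0,0,0]]' | egrep 'pos|rot'
python3 - <<'E'
from h import *
print(tool()[1][:,2].round(4),r.read_state()["joint_positions"].round(2))
E
```

```text
ee_pos: [0.8036, 0.3573, 0.1883]
eef_rot: [0.682, 0.731, -0.023, -0.012]
[-0.0494 -0.017  -0.9986] [-0.5   1.2   0.35  0.17 -0.33  1.83 -0.37]
```

It works: the tilt is shrinking. Continue.

```bash
python3 -m pendant '[[0.01,0.028,-0.002,0],[0.01,0.028,-0.002,0],[0.01,0.028,-0.002,0],[0.01,0.028,-0.002,0],[0,0,0,0]]' | egrep 'pos|rot'
python3 - <<'E'
from h import *
print(tool()[1][:,2].round(4),r.read_state()["joint_positions"].round(2))
E
```

```text
ee_pos: [0.825, 0.3651, 0.1724]
eef_rot: [0.683, 0.73, 0.001, -0.004]
[-0.0042  0.0067 -1.    ] [-0.53  1.27  0.99  0.16 -0.96  1.78 -0.32]
```

Run:
```python
from h import *
print(togo([.46,.17,.17],4.56),togo([.4931,-.0238,.17],4.56))
```

```text
[array([-170.3, -377.2,    2.6]), ('turn', np.float64(-0.7))] [array([-365.9, -357.1,    1.2]), ('turn', np.float64(-0.7))]
```

```bash
python3 -m pendant '[[-0.0155,-0.0343,0,0],[-0.0155,-0.0343,0,0],[-0.0155,-0.0343,0,0],[-0.0155,-0.0343,0,0],[-0.0155,-0.0343,0,0],[-0.0155,-0.0343,0,0]]' | egrep 'pos|rot'
python3 -m pendant '[[-0.0155,-0.0343,0,0],[-0.0155,-0.0343,0,0],[-0.0155,-0.0343,0,0],[-0.0155,-0.0343,0,0],[-0.0155,-0.0343,0,0],[0,0,0,-0.012],[0,0,0,0]]' | egrep 'pos|rot'
python3 - <<'E'
from h import *
c=cam("wrist"); cv2.imwrite("pics/w5.png",cv2.resize(c["img"][:,:,::-1],None,fx=1.2,fy=1.2))
print(togo([.4931,-.0238,.17],4.56),tool()[1][:,2].round(4),r.read_state()["joint_positions"].round(2))
E
```

```text
ee_pos: [0.6949, 0.3024, 0.1722]
eef_rot: [0.68, 0.733, -0.002, -0.004]
ee_pos: [0.5288, 0.2145, 0.1723]
eef_rot: [0.674, 0.739, -0.002, -0.005]
[array([-234.7,  -59.1,    2.4]), ('turn', np.float64(0.6))] [-0.0062  0.0041 -1.    ] [-1.42  0.56  1.29  1.73 -0.57  1.3   0.09]
```

View pics/w5.png

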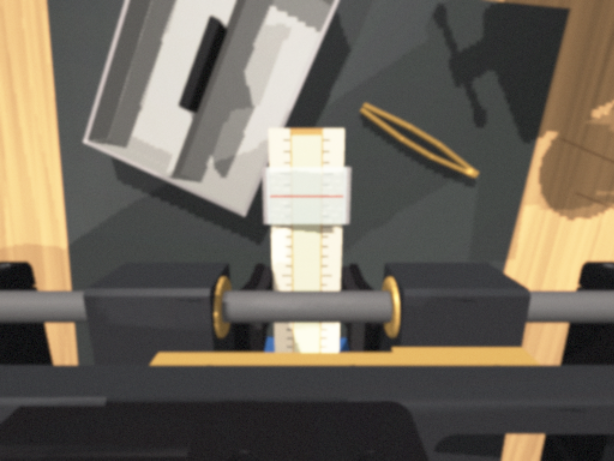

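```bash
python3 -m pendant '[[-0.015,-0.03,0,0],[-0.03,-0.0291,0,0],[-0.0316,0,0,0],[-0.0316,0,0,0],[-0.0316,0,0,0],[-0.0316,0,0,0],[-0.0316,0,0,0]]' | egrep 'pos|rot'
python3 -m pendant '[[-0.0317,0,0,0],[0,0,0,0.01],[0,0,0,0],[0,0,0,0]]' | egrep 'pos|rot'
python3 - <<'E'
from h import *
print(togo([.4931,-.0238,.022],4.56),tool()[1][:,2].round(4),r.read_state()["joint_positions"].round(2))
t=cam("top"); cv2.imwrite("pics/t5.png",cv2.resize(t["img"][130:260,170:330,::-1],None,fx=4,fy=4,interpolation=cv2.INTER_CUBIC))
E
```

```text
ee_pos: [0.499, 0.0143, 0.1758]
eef_rot: [0.677, 0.736, 0.001, -0.0]
ee_pos: [0.5013, -0.0159, 0.1752]
eef_rot: [0.682, 0.732, 0.002, -0.001]
[array([ -7.9,  -8.9, 153.2]), ('turn', np.float64(-0.5))] [ 9.0e-04  4.1e-03 -1.0e+00] [-1.2   0.22  1.29  1.9  -0.23  1.18  0.25]
```

View pics/t5.png

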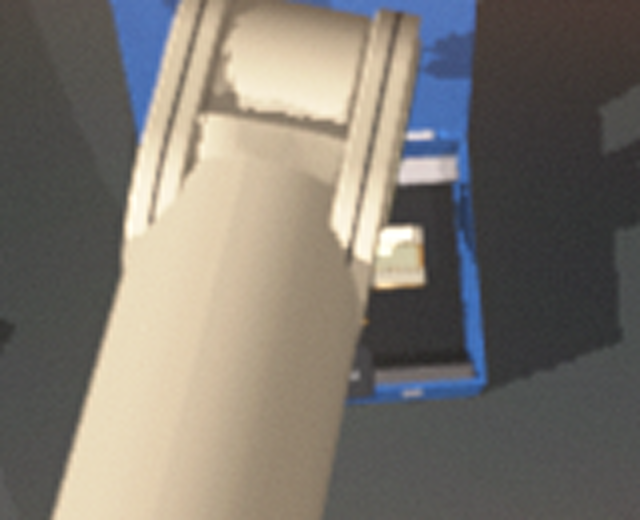

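```bash
python3 -m pendant '[[-0.004,-0.0045,0,0],[-0.004,-0.0045,0,-0.008],[0,0,0.03,0],[0,0,0.03,0],[0,0,0.03,0],[0,0,0.02,0],[0,0,0,0],[0,0,0,0]]' | egrep 'pos|rot|ft'
python3 - <<'E'
from h import *
print(togo([.4931,-.0238,.022],4.56),tool()[1][:,2].round(4))
E
```

```text
ee_pos: [0.4923, -0.0241, 0.0649]
eef_rot: [0.68, 0.734, 0.002, -0.002]
ft_force: [0.1, -0.1, -0.4]
[array([-0. ,  0.8, 42.9]), ('turn', np.float64(-0.2))] [-5.0e-04  5.4e-03 -1.0e+00]
```

```bash
python3 -m pendant '[[0,0,0.015,0],[0,0,0.015,0],[0,0,0.008,0],[0,0,0,0],[0,0,0,0]]' | egrep 'pos|ft'
python3 -m pendant '[[0,0,0.002,0],[0,0,0,0],[0,0,0,0]]' | egrep 'pos|ft'
python3 -m pendant '[[0,0,0.001,0],[0,0,0,0],[0,0,0,0]]' | egrep 'pos|ft'
```

```text
ee_pos: [0.4933, -0.0243, 0.0281]
ft_force: [-0.1, 0.2, -0.5]
ee_pos: [0.4931, -0.0245, 0.0257]
ft_force: [-0.5, -0.8, -0.9]
ee_pos: [0.4927, -0.0246, 0.0242]
ft_force: [0.3, -0.8, -0.7]
```

```bash
for i in 1; do python3 -m pendant '[[0,0,0.001,0],[0,0,0,0],[0,0,0,0]]' | egrep 'pos|ft'
python3 -m pendant '[[0,0,0.001,0],[0,0,0,0],[0,0,0,0]]' | egrep 'pos|ft'
python3 -m pendant '[[0,0,0.0005,0],[0,0,0,0],[0,0,0,0]]' | egrep 'pos|ft'; done
```

```text
ee_pos: [0.4927, -0.0246, 0.0231]
ft_force: [-0.0, -0.5, -0.2]
ee_pos: [0.4927, -0.0246, 0.0221]
ft_force: [-0.1, -0.7, 0.8]
ee_pos: [0.4927, -0.0246, 0.0216]
ft_force: [0.1, -0.9, -0.4]
```

```bash
python3 -m pendant '[[0,0,0.0005,0],[0,0,0,0],[0,0,0,0]]' | egrep 'pos|ft'
python3 -m pendant '[[0,0,0.0005,0],[0,0,0,0],[0,0,0,0]]' | egrep 'pos|ft'
```

```text
ee_pos: [0.4927, -0.0246, 0.0211]
ft_force: [0.6, 1.3, -0.7]
ee_pos: [0.4928, -0.0245, 0.0207]
ft_force: [0.7, -0.2, 0.4]
```

```bash
python3 -m pendant '[[0,0,0.0005,0],[0,0,0,0],[0,0,0,0]]' | egrep 'pos|ft'
```

```text
ee_pos: [0.4928, -0.0245, 0.0205]
ft_force: [-2.2, 0.7, 6.6]
```

```bash
python3 -m pendant '[[0,0,0,0],[0,0,0,0],[0,0,0,0],[0,0,0,0]]' 0.48 | egrep 'pos|ft|width'
python3 -m pendant '[[0,0,-0.01,0],[0,0,-0.02,0],[0,0,-0.03,0],[0,0,-0.03,0],[0,0,-0.03,0],[0,0,-0.03,0],[0,0,0,0]]' | egrep 'pos|ft|width'
python3 - <<'E'
from h import *
c=cam("wrist"); cv2.imwrite("pics/w6.png",c["img"][:,:,::-1])
print(rect(c,"wrist","slide_rule",.014))
print(togo([.42,.17,.25],4.56),r.read_state()["joint_positions"].round(2))
E
```

```text
ee_pos: [0.4927, -0.0245, 0.0201]
ft_force: [-0.5, -0.5, 1.0]
width: 0.0412
ee_pos: [0.4949, -0.0267, 0.1751]
ft_force: [0.4, -0.4, 0.8]
width: 0.0418
{'s': 0.57, 'c': array([493. , -22.5]), 'size': array([148.3,  40.6]), 'deg': -85.2, 'mean': array([493. , -16.8])}
[array([200.9, -58.1, -77.2]), ('turn', np.float64(-0.3))] [-1.2   0.17  1.28  1.93 -0.19  1.17  0.23]
```

View pics/w6.png

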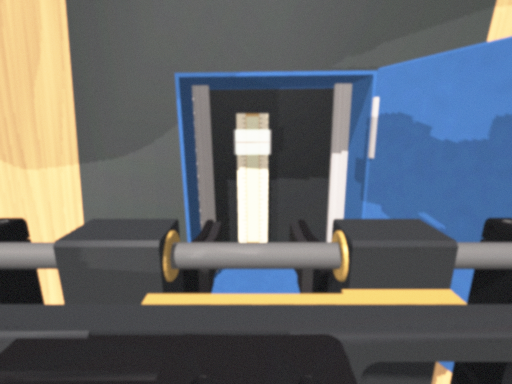

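```bash
python3 -m pendant '[[0,-0.015,-0.025,0],[0.02,-0.0145,-0.025,0],[0.036,-0.0145,-0.013,0],[0.036,-0.0145,-0.013,0],[0.036,0,0,0],[0.036,0,0,0],[0.037,0,0,0]]' 1 | egrep 'pos|ft'
python3 -m pendant '[[0.0326,0.006,-0.01,0],[0.0326,0.006,-0.01,0],[0.0326,0.006,-0.01,0],[0.0326,0.006,-0.01,0],[0.0326,0.006,-0.01,0]]' | egrep 'pos|ft'
python3 -m pendant '[[0,0,0,0.107],[0,0,0,0.107],[0,0,0,0.107],[0,0,0,0.107],[0,0,0,0],[0,0,0,0]]' | egrep 'pos|ft|rot'
cat > bar.py <<'E'
from h import *
c=cam("wrist"); o=rect(c,"wrist","tray",.026); print(o)
g=c["img"].astype(int); m=(g.max(2)<55)
hull=cv2.convexHull(np.argwhere(r.outline_of("tray","wrist")[0]["mask"])[:,::-1].astype(np.int32))
k=np.zeros(m.shape,np.uint8); cv2.fillConvexPoly(k,hull,1); k=cv2.erode(k,np.ones((9,9),np.uint8))
m=(m&(k>0)).astype(np.uint8); n,l,s,ce=cv2.connectedComponentsWithStats(m)
for i in np.argsort(-s[1:,4])[:3]+1:
    v,u=np.nonzero(l==i); p=unproj(c,np.c_[u,v],.046)*1000; print(s[i,4],cv2.minAreaRect(p.astype(np.float32)),ce[i])
cv2.imwrite("pics/bar.png",c["img"][:,:,::-1])
print(tool()[0],tool()[1][:,2].round(4),r.read_state()["joint_positions"].round(2))
E
python3 bar.py
```

```text
ee_pos: [0.428, 0.1659, 0.2282]
ft_force: [-0.4, 0.5, 0.4]
ee_pos: [0.4462, 0.3302, 0.2793]
ft_force: [0.8, 0.0, 1.1]
ee_pos: [0.4465, 0.3285, 0.2794]
eef_rot: [0.819, 0.574, -0.0, -0.006]
ft_force: [0.2, -0.1, 0.2]
NoneTraceback (most recent call last):
  File "bar.py", line 4, in <module>
    hull=cv2.convexHull(np.argwhere(r.outline_of("tray","wrist")[0]["mask"])[:,::-1].astype(np.int32))
                                    ~~~~~~~~~~~~~~~~~~~~~~~~~~~~^^^
IndexError: list index out of range
```

```bash
python3 -m pendant '[[-0.035,0,-0.01,0],[-0.035,0,-0.01,0],[-0.03,0,-0.01,0],[0,0,0,0],[0,0,0,0]]' | egrep 'pos|ft'
python3 bar.py
```

```text
ee_pos: [0.4128, 0.2336, 0.3107]
ft_force: [-0.3, 0.9, -0.2]
{'s': 0.61, 'c': array([434.5, 334.8]), 'size': array([198.8, 153.6]), 'deg': 70.0, 'mean': array([436.6, 339.6])}
199 ((435.0274353027344, 335.152587890625), (64.14415740966797, 5.5490922927856445), 69.60261535644531) [247.44221106  98.71356784]
[0.41229795 0.23538474 0.30924848] [-0.0061  0.0098 -0.9999] [-1.61 -0.14  0.93  1.76  0.1   1.47 -1.04]
```

Run:
```python
from h import *
print(togo([.435,.335,.09],-20.2))
```

```text
[array([ 99.8, -10.7, 220.1]), ('turn', np.float64(0.2))]
```

```bash
python3 -m pendant '[[0.0333,-0.0035,0.02,0],[0.0333,-0.0035,0.02,0],[0.0332,-0.0037,0.02,0],[0,0,0.04,0],[0,0,0.04,0],[0,0,0.04,0],[0,0,0.03,0],[0,0,0.01,0]]' 0.45 | egrep 'pos|ft|width'
python3 -m pendant '[[0,0,0,0],[0,0,0,0]]' | egrep 'pos|ft|width'
python3 - <<'E'
from h import *
print(togo([.435,.335,.037],-20.2))
E
```

```text
ee_pos: [0.4333, 0.3326, 0.0847]
ft_force: [-0.5, 0.5, 0.6]
width: 0.0432
ee_pos: [0.4361, 0.3344, 0.0909]
ft_force: [0.4, 0.0, 1.1]
width: 0.0398
[array([-0.2, -0.8, 53.9]), ('turn', np.float64(0.1))]
```

```bash
python3 -m pendant '[[0,-0.0008,0.03,0],[0,0,0.02,0],[0,0,0.004,0],[0,0,0,0],[0,0,0,0]]' | egrep 'pos|ft|width'
python3 -m pendant '[[0,0,0,0],[0,0,0,0],[0,0,0,0],[0,0,0,0],[0,0,0,0],[0,0,0,0],[0,0,0,0],[0,0,0,0]]' 0 30 | egrep 'pos|ft|width|grip'
python3 -m pendant '[[0,0,-0.01,0],[0,0,-0.02,0],[0,0,-0.03,0],[0,0,-0.03,0],[0,0,-0.03,0],[0,0,-0.03,0],[0,0,0,0],[0,0,0,0]]' | egrep 'pos|ft|width|grip'
python3 - <<'E'
from h import *
print(tool()[1][:,2].round(4),r.read_state()["joint_positions"].round(2),r.read_state()["torque"])
c=cam("wrist"); print(rect(c,"wrist","tray",.15))
print(togo([.42,.2,.19],-20.2),togo([.513,-.0222,.19],4.56))
E
```

```text
ee_pos: [0.4355, 0.3359, 0.0385]
ft_force: [0.3, 0.4, -0.8]
width: 0.0393
ee_pos: [0.4345, 0.3352, 0.0367]
ft_force: [-2.2, -1.3, 4.9]
width: 0.0097
grip_force: 30.0
ee_pos: [0.4358, 0.3338, 0.1878]
ft_force: [-0.7, 0.3, -4.6]
width: 0.0103
grip_force: 30.0
[-0.005   0.0128 -0.9999] [-1.57  0.28  0.99  1.77 -0.26  1.22 -0.86] [-0.18345692  0.1854419  -0.01645533]
{'s': 0.79, 'c': array([451.1, 375.2]), 'size': array([175.4, 117.7]), 'deg': -20.2, 'mean': array([455.2, 385.8])}
[array([-130. ,   32. ,   -5.7]), ('turn', np.float64(0.1))] [array([-306.7,  195.7,   -8.5]), ('turn', np.float64(-24.7))]
```

```bash
python3 -m pendant '[[-0.0325,0.008,-0.002,0],[-0.0325,0.008,-0.002,0],[-0.0325,0.008,0,0],[-0.0325,0.008,0,0],[0,0,0,-0.108],[0,0,0,-0.108],[0,0,0,-0.108],[0,0,0,-0.108]]' | egrep 'pos|ft|width|grip'
python3 -m pendant '[[0,0,0,0],[0,0,0,0]]' | egrep 'pos|ft|width|grip'
python3 - <<'E'
from h import *
print(tool()[1][:,2].round(4),r.read_state()["joint_positions"].round(2))
print(togo([.512,-.0223,.17],4.56))
E
```

```text
ee_pos: [0.4198, 0.1998, 0.188]
ft_force: [-0.1, -0.4, -4.0]
width: 0.0097
grip_force: 30.0
ee_pos: [0.4201, 0.2001, 0.1883]
ft_force: [0.0, 0.5, -3.2]
width: 0.0097
grip_force: 30.0
[-0.0071  0.0093 -0.9999] [-1.66 -0.07  1.11  1.97  0.05  1.21 -0.49]
[array([-229. ,   74.5,   15.6]), ('turn', np.float64(-0.1))]
```

```bash
python3 -m pendant '[[-0.0327,0,0,0],[-0.0327,0.008,0,0],[-0.0327,0.0133,0,0],[-0.0327,0.0133,0,0],[-0.0327,0.0133,0,0],[-0.0327,0.0133,0,0],[-0.0327,0.0133,0,0],[0,0,0.015,0]]' | egrep 'pos|ft|width|grip'
python3 -m pendant '[[0,0,0,0],[0,0,0,0],[0,0,0,0]]' | egrep 'pos|ft|width|grip'
python3 - <<'E'
from h import *
print(tool()[1].round(4).tolist(),r.read_state()["joint_positions"].round(2))
print(togo([.512,-.0223,.065],4.56))
c=cam("wrist"); cv2.imwrite("pics/w7.png",cv2.resize(c["img"][:,:,::-1],None,fx=1.5,fy=1.5))
# predicted tray near corners
E
```

```text
ee_pos: [0.5109, -0.0191, 0.1731]
ft_force: [1.9, -0.9, -3.5]
width: 0.0101
grip_force: 30.0
ee_pos: [0.5082, -0.0108, 0.1721]
ft_force: [-0.1, -0.6, -3.1]
width: 0.0095
grip_force: 30.0
[[-0.0796, 0.9968, -0.0067], [0.9968, 0.0797, 0.0102], [0.0107, -0.0058, -0.9999]] [-1.15  0.26  1.25  1.89 -0.28  1.19  0.28]
[array([-12.9,   3.5, 107. ]), ('turn', np.float64(0.0))]
```

View pics/w7.png

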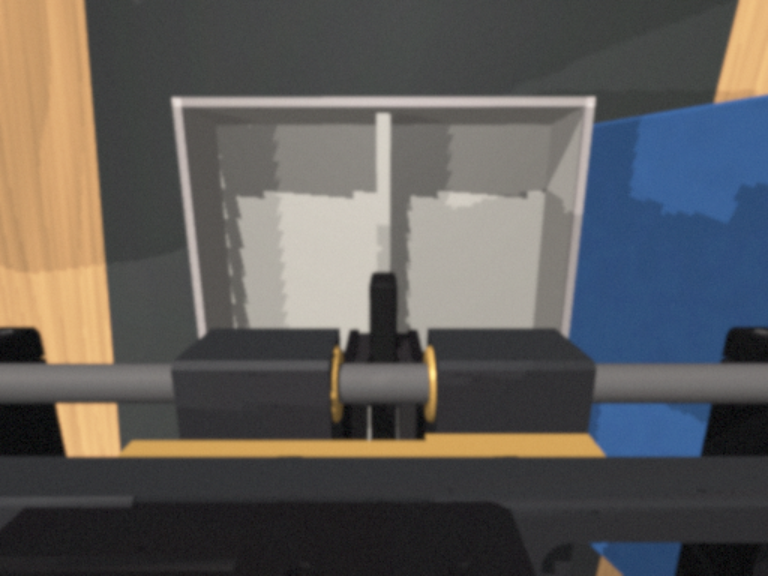

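Run:
```python
from h import *
c=cam("wrist"); p,M=tool()
q=unproj(c,np.array([[175,100],[595,100]])/1.5,p[2]-.037+.026)*1000; print(q,p, np.linalg.norm(q[1]-q[0]))
d=q[1]-q[0]; print("yaw",np.degrees(np.arctan2(d[1],d[0])))
u=np.array([-d[1],d[0]])/np.linalg.norm(d); print("tray centre",q.mean(0)-98*u*np.sign(u[1]))
```

```text
[[427.26730915  80.76050857]
 [576.30520856  92.68346696]] [ 0.5085146  -0.01024623  0.17250268] 149.5140541790154
yaw 4.573893158294388
tray centre [509.60124273 -10.96591337]
```

```bash
python3 -m pendant '[[-0.0117,0.0016,0.01,0],[0,0,0.02,0],[0,0,0.015,0],[0,0,0,0],[0,0,0,0]]' | egrep 'pos|ft'
python3 - <<'E'
from h import *
print(togo([.511,-.0217,.065],4.56),tool()[0])
E
```

```text
ee_pos: [0.5105, -0.0218, 0.1273]
ft_force: [0.7, 0.6, -3.6]
[array([-0.6,  0.8, 62.3]), ('turn', np.float64(0.1))] [ 0.51053779 -0.02182028  0.12730551]
```

```bash
python3 -m pendant '[[0,0,0.008,0],[0,0,0.007,0],[0,0,0,0]]' | egrep 'pos|ft'
python3 -m pendant '[[0,0,0.008,0],[0,0,0.007,0],[0,0,0,0]]' | egrep 'pos|ft'
```

```text
ee_pos: [0.5102, -0.0218, 0.1112]
ft_force: [-0.6, 0.1, -3.7]
ee_pos: [0.5097, -0.0221, 0.0956]
ft_force: [-0.8, 0.1, -3.0]
```

```bash
python3 -m pendant '[[0,0.001,0.008,0],[0,0,0.008,0],[0,0,0.006,0],[0,0,0,0]]' | egrep 'pos|ft'
python3 -m pendant '[[0,0,0.003,0],[0,0,0,0],[0,0,0,0]]' | egrep 'pos|ft'
python3 -m pendant '[[0,0,0.002,0],[0,0,0,0],[0,0,0,0]]' | egrep 'pos|ft'
python3 -m pendant '[[0,0,0.001,0],[0,0,0,0],[0,0,0,0]]' | egrep 'pos|ft'
```

```text
ee_pos: [0.5105, -0.022, 0.0735]
ft_force: [-0.8, 0.6, -3.5]
ee_pos: [0.5114, -0.022, 0.072]
ft_force: [0.0, 0.1, -3.9]
ee_pos: [0.5113, -0.0219, 0.07]
ft_force: [0.4, -0.5, -3.9]
ee_pos: [0.5113, -0.0219, 0.0689]
ft_force: [0.3, 0.3, -3.6]
```

```bash
python3 -m pendant '[[0,0,0.002,0],[0,0,0,0],[0,0,0,0]]' | egrep 'pos|ft'
python3 -m pendant '[[0,0,0.001,0],[0,0,0,0],[0,0,0,0]]' | egrep 'pos|ft'
python3 -m pendant '[[0,0,0.001,0],[0,0,0,0],[0,0,0,0]]' | egrep 'pos|ft'
```

```text
ee_pos: [0.5112, -0.0219, 0.0668]
ft_force: [-0.8, -0.0, -3.5]
ee_pos: [0.5113, -0.0219, 0.0659]
ft_force: [0.4, 0.7, -4.2]
ee_pos: [0.5114, -0.0218, 0.065]
ft_force: [0.1, 1.0, -1.4]
```

```bash
python3 -m pendant '[[0,0,0.0007,0],[0,0,0,0],[0,0,0,0]]' | egrep 'pos|ft'
python3 -m pendant '[[0,0,0,0],[0,0,0,0],[0,0,0,0],[0,0,0,0]]' 0.35 | egrep 'pos|ft|width'
python3 -m pendant '[[0,0,-0.01,0],[0,0,-0.03,0],[0,0,-0.035,0],[0,0,-0.035,0],[0,0,-0.035,0],[0,0,-0.035,0],[0,0,-0.02,0],[0,0,0,0]]' | egrep 'pos|ft|width'
cat > traychk.py <<'E'
from h import *
c=cam("wrist"); print(rect(c,"wrist","tray",.054)); print(tool()[0],r.read_state()["joint_positions"].round(2))
E
python3 traychk.py
python3 - <<'E'
from h import *
print(togo([.40,-.02,.27],4.56))
E
```

```text
ee_pos: [0.5114, -0.0218, 0.0647]
ft_force: [-3.0, 1.1, 5.7]
ee_pos: [0.5114, -0.0219, 0.0643]
ft_force: [0.1, 0.1, -0.1]
width: 0.0269
ee_pos: [0.5143, -0.0247, 0.2687]
ft_force: [0.6, 0.2, 0.7]
width: 0.0304
{'s': 0.75, 'c': array([511.7, -19.8]), 'size': array([192.3, 151.3]), 'deg': -85.5, 'mean': array([511.1,  -9.7])}
[ 0.51274885 -0.02389024  0.26490872] [-1.21  0.12  1.29  1.75 -0.13  1.37  0.18]
[array([  13. , -112.1,   -4.5]), ('turn', np.float64(0.1))]
```

```bash
python3 -m pendant '[[-0.037,-0.0125,0,0],[-0.037,-0.0125,0,0],[-0.037,-0.0125,0,0],[-0.037,-0.0125,0,0],[-0.037,-0.0125,0,0]]' 1 | egrep 'pos|ft'
python3 -m pendant '[[-0.037,-0.0125,0,0],[-0.037,-0.0125,0,0],[-0.037,-0.0125,0,0],[-0.037,-0.0125,0,0],[0,0,0,-0.077],[0,0,0,-0.077],[0,0,0,0]]' 1 | egrep 'pos|ft'
python3 - <<'E'
from h import *
print(tool()[0],tool()[1][:,2].round(4),r.read_state()["joint_positions"].round(2))
print(togo([.424,-.365,.16],13.4))
c=cam("wrist"); print(rect(c,"wrist","screwdriver",.009))
E
```

```text
ee_pos: [0.4637, -0.2146, 0.2617]
ft_force: [1.9, -0.5, -0.9]
ee_pos: [0.4261, -0.3642, 0.26]
ft_force: [0.5, -0.0, -0.4]
[ 0.42606171 -0.36418841  0.26003393] [-0.0085  0.0107 -0.9999] [-0.31  0.33  1.17  1.63 -0.31  1.4   1.13]
[array([ -1.6,  -1.6, 100. ]), ('turn', np.float64(0.0))]
{'s': 0.62, 'c': array([ 420.9, -310.7]), 'size': array([117.7,  12.3]), 'deg': 13.4, 'mean': array([ 412.7, -312. ])}
```

Descend for a close-up.

```bash
python3 -m pendant '[[0,0,0.04,0],[0,0,0.04,0],[0,0,0.02,0],[0,0,0,0],[0,0,0,0]]' | egrep 'pos|ft'
cat > sd.py <<'E'
from h import *
c=cam("wrist"); o=r.outline_of("screwdriver","wrist"); print(tool()[0],len(o))
m=o[0]["mask"]; v,u=np.nonzero(m); print("bbox",o[0]["bbox"],o[0]["score"])
x0,x1,y0,y1=max(u.min()-15,0),u.max()+15,max(v.min()-15,0),v.max()+15
cv2.imwrite("pics/sd.png",cv2.resize(c["img"][y0:y1,x0:x1,::-1],None,fx=4,fy=4,interpolation=cv2.INTER_CUBIC)); print("crop origin",x0,y0,x1,y1)
g=c["img"].astype(int); red=(g[:,:,0]>1.8*g[:,:,1])&(g[:,:,0]>60); red[:y0]=0;red[y1:]=0;red[:,:x0]=0;red[:,x1:]=0
for nm,mm,z in (("whole",m,.009),("red",red,.010)):
    v,u=np.nonzero(mm); p=unproj(c,np.c_[u,v],z)*1000; e=np.array([np.cos(np.radians(13.4)),np.sin(np.radians(13.4))]); s=p@e; t=p@[-e[1],e[0]]
    print(nm,cv2.minAreaRect(p.astype(np.float32)),"along",s.min().round(1),s.max().round(1),"perp",t.min().round(1),t.max().round(1))
E
python3 sd.py
```

```text
ee_pos: [0.427, -0.3613, 0.1612]
ft_force: [0.0, -0.1, 0.9]
[ 0.42786831 -0.36247449  0.16298008] 1
bbox [260.6, 139.7, 117.1, 13.0] 0.56
crop origin 190 120 332 161
whole ((421.01116943359375, -310.0213317871094), (118.89326477050781, 11.477992057800293), 13.392070770263672) along 278.3 397.1 perp -404.9 -393.4
red ((405.4383544921875, -313.1482849121094), (74.29821014404297, 12.471419334411621), 13.391958236694336) along 284.7 359.0 perp -404.8 -392.3
```

View pics/sd.png

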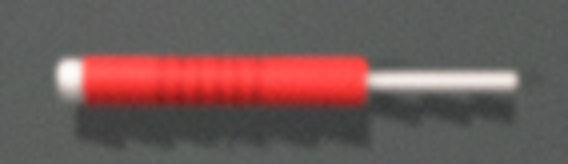

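Run:
```python
from h import *
print(togo([.4018,-.3145,.035],13.4),tool()[0])
```

```text
[array([ 51.5, -13.9, 128.5]), ('turn', np.float64(0.0))] [ 0.42786831 -0.36247449  0.16298008]
```

```bash
python3 -m pendant '[[0.0258,-0.007,0.035,0],[0.0257,-0.0069,0.035,0],[0,0,0.035,0],[0,0,0.015,0],[0,0,0.0085,0],[0,0,0,0],[0,0,0,0],[0,0,0,0]]' | egrep 'pos|ft|width'
python3 - <<'E'
from h import *
print(togo([.4018,-.3145,.024],13.4),tool()[0],r.read_state()["torque"].round(3))
E
```

```text
ee_pos: [0.4032, -0.3176, 0.0389]
ft_force: [-0.2, -0.5, -0.1]
width: 0.087
[array([ 3.2, -0.6, 14.9]), ('turn', np.float64(0.0))] [ 0.40319067 -0.31759786  0.03885529] [-0.165  0.07  -0.02 ]
```

```bash
python3 -m pendant '[[0.003,-0.0006,0.008,0],[0,0,0.005,0],[0,0,0,0],[0,0,0,0]]' | egrep 'pos|ft|width'
python3 - <<'E'
from h import *
print(togo([.4018,-.3145,.024],13.4),tool()[0],r.read_state()["torque"].round(3))
E
```

```text
ee_pos: [0.4006, -0.3135, 0.024]
ft_force: [0.1, 0.6, 0.9]
width: 0.0868
[array([-1.3,  0.9, -0. ]), ('turn', np.float64(0.0))] [ 0.4006155  -0.31345147  0.02401428] [-0.105  0.043 -0.008]
```

```bash
T='from h import *
s=r.read_state(); print(s["ee_pos"].round(4),s["ft_force"].round(1),(tool()[1].T@s["torque"]).round(3))'
python3 -m pendant '[[-0.0013,0.0009,0.001,0],[0,0,0,0],[0,0,0,0]]' >/dev/null; python3 -c "$T"
python3 -m pendant '[[0,0,0.0006,0],[0,0,0,0],[0,0,0,0]]' >/dev/null; python3 -c "$T"
python3 -m pendant '[[0,0,0.0006,0],[0,0,0,0],[0,0,0,0]]' >/dev/null; python3 -c "$T"
```

```text
[ 0.4021 -0.3148  0.0233] [-0.8  0.5  0.3] [-0.001 -0.096 -0.003]
[ 0.4019 -0.3146  0.0226] [ 0.  -0.1 -0.7] [ 0.028 -0.143  0.011]
[ 0.402  -0.3146  0.022 ] [-0.2  0.5  0.1] [ 0.018 -0.102  0.007]
```

```bash
T='from h import *
s=r.read_state(); print(s["ee_pos"].round(4),s["ft_force"].round(1),(tool()[1].T@s["torque"]).round(3))'
python3 -m pendant '[[0,0,0.0006,0],[0,0,0,0],[0,0,0,0]]' >/dev/null; python3 -c "$T"
python3 -m pendant '[[0,0,0.0006,0],[0,0,0,0],[0,0,0,0]]' >/dev/null; python3 -c "$T"
python3 -m pendant '[[0,0,0.0006,0],[0,0,0,0],[0,0,0,0]]' >/dev/null; python3 -c "$T"
```

```text
[ 0.402  -0.3146  0.0214] [ 0.3 -0.2 -1. ] [ 0.095 -0.113  0.005]
[ 0.402  -0.3146  0.0208] [-0.5  0.3 -0.6] [ 0.052 -0.065 -0.046]
[ 0.4019 -0.3146  0.0202] [-0.3 -0.5 -0. ] [ 0.033 -0.138  0.025]
```

```bash
python3 -m pendant '[[0,0,0.0005,0],[0,0,0,0],[0,0,0,0]]' | egrep 'pos|ft'
python3 -m pendant '[[0,0,0,0],[0,0,0,0],[0,0,0,0],[0,0,0,0],[0,0,0,0]]' 0.7 10 | egrep 'pos|ft|width|grip'
```

```text
ee_pos: [0.402, -0.3146, 0.0197]
ft_force: [0.1, -0.5, 0.1]
ee_pos: [0.402, -0.3146, 0.0197]
ft_force: [0.4, -0.8, -0.4]
width: 0.0804
grip_force: 10.0
```

```bash
python3 -m pendant '[[0,0,-0.003,0],[0,0,-0.005,0],[0,0,-0.01,0],[0,0,-0.015,0],[0,0,-0.02,0],[0,0,-0.025,0],[0,0,-0.025,0],[0,0,-0.02,0]]' | egrep 'pos|ft|width|grip'
python3 - <<'E'
from h import *
c=cam("wrist"); o=r.outline_of("screwdriver","wrist"); print([(round(x["score"],2),x["bbox"]) for x in o]); p,M=tool(); print(p, proj(c,p+M@np.array([0,0,.006])), r.read_state()["width"])
cv2.imwrite("pics/sd2.png",cv2.resize(c["img"][:,:,::-1],None,fx=1.5,fy=1.5))
E
```

```text
ee_pos: [0.4026, -0.3164, 0.145]
ft_force: [0.9, -0.1, 0.8]
width: 0.0801
grip_force: 10.0
[(0.96, [286.5, 231.9, 197.2, 20.9])]
[ 0.40397674 -0.31707584  0.1460612 ] [[256.07042874 242.1567847 ]] 0.08016659654116269
```

```bash
python3 -m pendant '[[0,0,-0.005,0.123],[0,0,0,0.123],[0,0,0,0.123],[0,0,0,0.123],[0,0,0,0.123],[0,0,0,0.123],[0,0,0,0.123]]' | egrep 'pos|ft|width|grip'
python3 -m pendant '[[0,0,0,0.123],[0,0,0,0.123],[0,0,0,0.123],[0,0,0,0.123],[0,0,0,0.123],[0,0,0,0.123],[0,0,0,0.123],[0,0,0,0]]' | egrep 'pos|ft|width|grip'
python3 - <<'E'
from h import *
print(tool()[0],tool()[1][:,2].round(4),r.read_state()["joint_positions"].round(2))
print(togo([.5462,.0003,.15],-85.44))
E
```

```text
ee_pos: [0.4024, -0.3157, 0.1475]
ft_force: [0.7, 0.9, -0.4]
width: 0.0802
grip_force: 10.0
ee_pos: [0.4024, -0.3158, 0.1475]
ft_force: [0.1, -0.2, -0.5]
width: 0.0802
grip_force: 10.0
[ 0.40244749 -0.31576588  0.14752536] [-0.0064  0.0105 -0.9999] [-0.51  0.4   1.32  1.9  -0.43  1.18 -0.53]
[array([ 1.677e+02, -3.041e+02, -1.000e-01]), ('turn', np.float64(-0.1))]
```

```bash
python3 -m pendant '[[0.0186,-0.0338,0,0],[0.0186,-0.0338,0,0],[0.0186,-0.0338,0,0],[0.0186,-0.0338,0,0],[0.0186,-0.0338,0,0]]' | egrep 'pos|ft|width|grip'
python3 -m pendant '[[0.0186,-0.0338,0,0],[0.0186,-0.0338,0,0],[0.0186,-0.0338,0,0],[0.0186,-0.0338,0,0],[0,0,0,0],[0,0,0,0]]' | egrep 'pos|ft|width|grip'
python3 - <<'E'
from h import *
print(tool()[0],tool()[1][:,2].round(4),r.read_state()["joint_positions"].round(2))
print(togo([.5462,.0003,.055],-85.44))
E
```

```text
ee_pos: [0.4816, -0.1378, 0.1491]
ft_force: [0.6, 0.1, -0.0]
width: 0.08
grip_force: 10.0
ee_pos: [0.5446, 0.0034, 0.1496]
ft_force: [0.4, -1.6, 0.8]
width: 0.0802
grip_force: 10.0
[0.54458886 0.00342212 0.14963885] [-0.0068  0.0092 -0.9999] [-1.05  0.44  1.21  1.82 -0.45  1.2  -1.18]
[array([ 1.9,  4.2, 94.6]), ('turn', np.float64(0.7))]
```

```bash
python3 -m pendant '[[0.002,0.004,0.02,0.01],[0,0,0.025,0],[0,0,0.025,0],[0,0,0.015,0],[0,0,0.004,0],[0,0,0,0],[0,0,0,0]]' | egrep 'pos|ft|width|grip'
python3 - <<'E'
from h import *
print(tool()[0],togo([.5462,.0003,.0507],-85.44))
E
```

```text
ee_pos: [0.5462, -0.0026, 0.0619]
ft_force: [-0.3, -0.4, 0.2]
width: 0.0804
grip_force: 10.0
[ 0.54624143 -0.00264214  0.06189733] [array([ 0.2, -2.8, 11.2]), ('turn', np.float64(-0.4))]
```

```bash
python3 -m pendant '[[0,0,0.005,0],[0,0,0.003,0],[0,0,0,0],[0,0,0,0]]' | egrep 'pos|ft'
python3 -m pendant '[[0,0,0.001,0],[0,0,0,0],[0,0,0,0]]' | egrep 'pos|ft'
python3 -m pendant '[[0,0,0.001,0],[0,0,0,0],[0,0,0,0]]' | egrep 'pos|ft'
python3 -m pendant '[[0,0,0.0006,0],[0,0,0,0],[0,0,0,0]]' | egrep 'pos|ft'
```

```text
ee_pos: [0.546, -0.0016, 0.0532]
ft_force: [-0.0, 0.6, 0.1]
ee_pos: [0.546, -0.0016, 0.0521]
ft_force: [0.6, -0.2, -1.1]
ee_pos: [0.546, -0.0016, 0.051]
ft_force: [0.2, -0.3, -0.1]
ee_pos: [0.5461, -0.0016, 0.0507]
ft_force: [-2.1, 0.2, 5.8]
```

```bash
python3 -m pendant '[[0,0,0,0],[0,0,0,0],[0,0,0,0],[0,0,0,0]]' 1 | egrep 'pos|ft|width|grip'
python3 -m pendant '[[0,0,-0.005,0],[0,0,-0.015,0],[0,0,-0.03,0],[0,0,-0.035,0],[0,0,-0.035,0],[0,0,-0.035,0],[0,0,-0.035,0],[0,0,-0.02,0]]' | egrep 'pos|ft|width|grip'
python3 - <<'E'
from h import *
print(tool()[0],tool()[1][:,2].round(4),r.read_state()["joint_positions"].round(2))
c=cam("wrist"); print(rect(c,"wrist","screwdriver",.04),rect(c,"wrist","tray",.054))
print(togo([.50,.16,.3],-85),togo([.59,.26,.3],-25))
E
```

```text
ee_pos: [0.546, -0.0015, 0.0504]
ft_force: [-0.6, -0.1, 0.9]
width: 0.0866
grip_force: 0.4
ee_pos: [0.5479, -0.005, 0.265]
ft_force: [0.9, 0.1, -0.4]
width: 0.0869
grip_force: 0.0
[ 0.54788844 -0.00504807  0.26498783] [-0.0024  0.0107 -0.9999] [-1.12  0.31  1.28  1.66 -0.32  1.4  -1.29]
{'s': 0.91, 'c': array([549.2, -20.2]), 'size': array([120.4,  12.4]), 'deg': -85.8, 'mean': array([547.8,  -8.4])} {'s': 0.59, 'c': array([521.6, -21.2]), 'size': array([196. , 130.3]), 'deg': -85.4, 'mean': array([524.1, -19.8])}
[array([ -35.8, -167.7,  -35.4]), ('turn', np.float64(-0.8))] [array([  61.2, -260.9,  -34.5]), ('turn', np.float64(-60.8))]
```

Run:
```python
from h import *
print(togo([.65,.28,.29],64))
```

```text
[array([ 122.5, -276.4,  -24.5]), ('turn', np.float64(30.2))]
```

```bash
python3 -m pendant '[[0,0,-0.025,0],[0.0153,-0.0345,0,0],[0.0153,-0.0345,0,0],[0.0153,-0.0345,0,0],[0.0153,-0.0345,0,0],[0.0153,-0.0345,0,0],[0.0153,-0.0345,0,0],[0.0153,-0.0345,0,0]]' | egrep 'pos|ft'
python3 -m pendant '[[0.0153,-0.0345,0,0],[0,0,0,-0.12],[0,0,0,-0.12],[0,0,0,-0.12],[0,0,0,-0.12],[0,0,0,-0.12],[0,0,0,-0.12],[0,0,0,-0.12]]' | egrep 'pos|ft'
python3 -m pendant '[[0,0,0,-0.12],[0,0,0,-0.12],[0,0,0,-0.12],[0,0,0,-0.12],[0,0,0,-0.12],[0,0,0,-0.12],[0,0,0,-0.12],[0,0,0,-0.12]]' | egrep 'pos|ft'
python3 -m pendant '[[0,0,0,-0.12],[0,0,0,-0.12],[0,0,0,-0.12],[0,0,0,-0.12],[0,0,0,-0.12],[0,0,0,-0.12],[0,0,0,-0.1],[0,0,0,0]]' | egrep 'pos|ft'
cat > tw.py <<'E'
from h import *
c=cam("wrist"); print(tool()[0],tool()[1][:,2].round(4),r.read_state()["joint_positions"].round(2))
print(rect(c,"wrist","tweezers",.006))
h=cv2.cvtColor(c["img"],cv2.COLOR_RGB2HSV); m=((h[:,:,0]>12)&(h[:,:,0]<32)&(h[:,:,1]>100)&(h[:,:,2]>70)).astype(np.uint8)
o=r.outline_of("tweezers","wrist")
k=np.zeros_like(m)
if o:
    u,v,w,hh=o[0]["bbox"]; print(o[0]["bbox"]); k[max(int(v-hh/2-25),0):int(v+hh/2+25),max(int(u-w/2-25),0):int(u+w/2+25)]=1
    v,u=np.nonzero(m&k); p=unproj(c,np.c_[u,v],.006)*1000; print("gold",len(u),cv2.minAreaRect(p.astype(np.float32)))
    cv2.imwrite("pics/tw.png",cv2.resize(c["img"][:,:,::-1],None,fx=1.5,fy=1.5))
E
python3 tw.py
```

```text
ee_pos: [0.6364, 0.2462, 0.2862]
ft_force: [0.1, -0.6, 1.2]
ee_pos: [0.6489, 0.2797, 0.2867]
ft_force: [-0.3, 0.2, 0.1]
ee_pos: [0.6488, 0.2797, 0.2866]
ft_force: [0.0, 0.4, 0.0]
ee_pos: [0.6489, 0.2796, 0.2867]
ft_force: [-0.7, -0.3, -0.1]
[0.64894489 0.27977899 0.28682464] [-0.0075  0.0094 -0.9999] [-0.8   0.54  0.54  1.14 -0.28  1.53  0.81]
{'s': 0.82, 'c': array([671.9, 275.5]), 'size': array([17.6,  6.3]), 'deg': -25.2, 'mean': array([672.2, 275.9])}
[256.1, 149.4, 13.5, 79.9]
gold 667 ((647.9413452148438, 293.0465087890625), (36.98923873901367, 170.8354949951172), 80.44453430175781)
```

Run:
```python
from h import *
c=cam("wrist"); m=r.outline_of("tweezers","wrist")[0]["mask"]
v,u=np.nonzero(m); p=unproj(c,np.c_[u,v],.006)*1000; print(len(u),cv2.minAreaRect(p.astype(np.float32)))
h=cv2.cvtColor(c["img"],cv2.COLOR_RGB2HSV); cv2.imwrite("pics/twc.png",cv2.resize(c["img"][90:210,200:312,::-1],None,fx=4.5,fy=4.5,interpolation=cv2.INTER_CUBIC))
a=np.radians(-25.2);e=np.array([np.cos(a),np.sin(a)]);n=np.array([-e[1],e[0]]); s=p@e;t=p@n
for b in np.arange(s.min(),s.max(),10): k=(s>=b)&(s<b+10); print(round(b,0),t[k].min().round(1),t[k].max().round(1),k.sum())
```

```text
226 ((623.5240478515625, 296.9994201660156), (11.264448165893555, 120.70845794677734), 66.31449127197266)
377.0 527.9 538.3 56
387.0 527.8 538.3 47
397.0 527.7 538.2 25
407.0 538.1 538.1 2Traceback (most recent call last):
  File "<stdin>", line 6, in <module>
    return umr_minimum(a, axis, None, out, keepdims, initial, where)
ValueError: zero-size array to reduction operation minimum which has no identity
```

Run:
```python
from h import *
t=cam("top"); q=unproj(t,np.array([[146.8,141.2],[126.4,181.2]]),.005)*1000; print("top ends",q,q.mean(0),np.linalg.norm(q[0]-q[1]))
c=cam("wrist"); g=c["img"].astype(int)
m=(g[:,:,0]>g[:,:,2]+45)&(g[:,:,0]>90); vv,uu=np.nonzero(m[:215]); p=unproj(c,np.c_[uu,vv],.006)*1000
k=np.linalg.norm(p-q.mean(0),axis=1)<75; p=p[k]; print(len(p),cv2.minAreaRect(p.astype(np.float32)))
a=np.radians(-24.5);e=np.array([np.cos(a),np.sin(a)]);n=np.array([-e[1],e[0]]); s=p@e;tt=p@n
for b in np.arange(s.min(),s.max(),8):
    k=(s>=b)&(s<b+8)
    if k.any(): print(round(b),tt[k].min().round(1),tt[k].max().round(1),k.sum())
```

```text
top ends [[681.80240673 268.6012281 ]
 [565.16245348 318.37348397]] [623.4824301  293.48735603] 126.8154412896654
610 ((622.87255859375, 296.9732971191406), (17.63426399230957, 122.29606628417969), 66.83842468261719)
383 523.5 532.4 40
391 521.8 533.7 50
399 521.6 535.0 42
407 521.3 535.0 48
415 521.1 536.2 39
423 519.4 536.2 48
431 520.7 536.0 37
439 520.5 537.3 38
447 520.3 537.3 45
455 520.1 537.1 42
463 521.4 537.0 36
471 522.8 535.3 37
479 522.7 535.1 37
487 524.0 533.4 33
495 525.3 533.3 29
503 526.8 533.1 9
```

Run:
```python
from h import *
print(togo([.6229,.297,.05],66.8))
```

```text
[array([ 28.6,   2.2, 237.8]), ('turn', np.float64(-2.6))]
```

```bash
python3 -m pendant '[[0.0143,0.0011,0.034,-0.023],[0.0143,0.0011,0.034,-0.022],[0,0,0.034,0],[0,0,0.034,0],[0,0,0.034,0],[0,0,0.034,0],[0,0,0.03,0],[0,0,0,0]]' 0.5 | egrep 'pos|ft'
python3 -m pendant '[[0,0,0,0],[0,0,0,0]]' | egrep 'pos|ft|width'
python3 - <<'E'
from h import *
print(togo([.6229,.297,.0135],66.8))
E
```

```text
ee_pos: [0.619, 0.2953, 0.0472]
ft_force: [-1.0, -0.4, 0.2]
ee_pos: [0.624, 0.297, 0.0562]
ft_force: [0.3, -0.2, 0.5]
width: 0.0444
[array([ 0.7, -0.8, 42.7]), ('turn', np.float64(0.1))]
```

```bash
python3 -m pendant '[[0,-0.0008,0.025,0],[0,0,0.012,0],[0,0,0.005,0],[0,0,0,0],[0,0,0,0]]' | egrep 'pos|ft'
python3 -m pendant '[[0,0,0,0],[0,0,0,0],[0,0,0,0],[0,0,0,0],[0,0,0,0],[0,0,0,0],[0,0,0,0]]' 0 10 | egrep 'pos|ft|width|grip'
python3 -m pendant '[[0,0,-0.01,0],[0,0,-0.02,0],[0,0,-0.03,0],[0,0,-0.03,0],[0,0,-0.03,0],[0,0,-0.03,0],[0,0,0,0]]' | egrep 'pos|ft|width|grip'
python3 - <<'E'
from h import *
print(tool()[1][:,2].round(4),r.read_state()["joint_positions"].round(2),togo([.44,.17,.17],4.56))
E
```

```text
ee_pos: [0.6229, 0.2966, 0.0132]
ft_force: [-0.1, -0.6, 0.3]
ee_pos: [0.6223, 0.2964, 0.0121]
ft_force: [-0.3, 0.6, 0.6]
width: 0.015
grip_force: 10.0
ee_pos: [0.626, 0.2955, 0.1699]
ft_force: [1.3, -0.3, 0.4]
width: 0.0146
grip_force: 10.0
[ 0.0026  0.0149 -0.9999] [-0.85  0.55  0.51  1.38 -0.28  1.28  0.84] [array([ 121.8, -188.4,   -2.5]), ('turn', np.float64(62.3))]
```

```bash
python3 -m pendant '[[0.0203,-0.0314,0,0],[0.0203,-0.0314,0,0],[0.0203,-0.0314,0,0],[0.0203,-0.0314,0,0],[0.0203,-0.0314,0,0],[0.0203,-0.0314,0,0],[0,0,0,0.121],[0,0,0,0.121]]' | egrep 'pos|ft|grip'
python3 -m pendant '[[0,0,0,0.121],[0,0,0,0.121],[0,0,0,0.121],[0,0,0,0.121],[0,0,0,0.121],[0,0,0,0.121],[0,0,0,0.119],[0,0,0,0]]' | egrep 'pos|ft|grip'
python3 - <<'E'
from h import *
print(tool()[1][:,2].round(4),r.read_state()["joint_positions"].round(2),togo([.4758,-.0234,.16],4.56))
E
```

```text
ee_pos: [0.4357, 0.1684, 0.1625]
ft_force: [0.3, 0.6, 0.4]
grip_force: 10.0
ee_pos: [0.4373, 0.1692, 0.1623]
ft_force: [0.3, -0.1, -0.5]
grip_force: 10.0
[-0.0056  0.0109 -0.9999] [-1.01  0.03  0.57  1.98 -0.03  1.14 -0.36] [array([-195. ,   24.1,   -0. ]), ('turn', np.float64(-0.3))]
```

```bash
python3 -m pendant '[[-0.0325,0.004,0,0],[-0.0325,0.004,0,0],[-0.0325,0.004,0,0],[-0.0325,0.004,0,0],[-0.0325,0.004,0,0],[-0.0325,0.004,0,0],[0,0,0,0],[0,0,0,0]]' | egrep 'pos|ft|grip'
python3 - <<'E'
from h import *
print(tool()[1][:,2].round(4),r.read_state()["joint_positions"].round(2),togo([.4758,-.0234,.0455],4.56))
c=cam("wrist"); print(rect(c,"wrist","tray",.054),rect(c,"wrist","screwdriver",.04))
E
```

```text
ee_pos: [0.4769, -0.025, 0.1599]
ft_force: [-0.2, 0.0, -0.3]
grip_force: 10.0
[-0.0056  0.0103 -0.9999] [-0.78  0.06  0.78  1.96 -0.06  1.14  0.1 ] [array([  0.4,  -0.5, 114.5]), ('turn', np.float64(0.0))]
{'s': 0.84, 'c': array([510.1,   5. ]), 'size': array([151.9, 143.4]), 'deg': 4.6, 'mean': array([507.8,  19.8])} {'s': 0.93, 'c': array([546.4,  -1.9]), 'size': array([81.2, 12.7]), 'deg': -85.9, 'mean': array([546.3,  -0.7])}
```

```bash
python3 -m pendant '[[0,0,0.03,0],[0,0,0.03,0],[0,0,0.03,0],[0,0,0.015,0],[0,0,0.004,0],[0,0,0,0],[0,0,0,0]]' | egrep 'pos|ft|grip'
python3 -m pendant '[[0,0,0.002,0],[0,0,0,0],[0,0,0,0]]' | egrep 'pos|ft'
python3 -m pendant '[[0,0,0.001,0],[0,0,0,0],[0,0,0,0]]' | egrep 'pos|ft'
```

```text
ee_pos: [0.4767, -0.0214, 0.0515]
ft_force: [1.2, -0.4, 0.6]
grip_force: 10.0
ee_pos: [0.4767, -0.0217, 0.0494]
ft_force: [-0.3, -0.2, -0.5]
ee_pos: [0.4762, -0.0219, 0.0477]
ft_force: [-0.5, 0.2, -0.2]
```

```bash
python3 -m pendant '[[0,0,0.002,0],[0,0,0,0],[0,0,0,0]]' | egrep 'pos|ft'
python3 -m pendant '[[0,0,0.001,0],[0,0,0,0],[0,0,0,0]]' | egrep 'pos|ft'
python3 -m pendant '[[0,0,0.0008,0],[0,0,0,0],[0,0,0,0]]' | egrep 'pos|ft'
```

```text
ee_pos: [0.476, -0.0219, 0.0455]
ft_force: [-0.3, 0.8, -0.3]
ee_pos: [0.4761, -0.0219, 0.0446]
ft_force: [-0.1, -0.0, -0.6]
ee_pos: [0.4761, -0.0219, 0.0438]
ft_force: [-0.2, -0.3, -0.3]
```

```bash
python3 -m pendant '[[0,0,0.0005,0],[0,0,0,0],[0,0,0,0]]' | egrep 'pos|ft'
python3 -m pendant '[[0,0,0.0005,0],[0,0,0,0],[0,0,0,0]]' | egrep 'pos|ft'
```

```text
ee_pos: [0.4761, -0.0219, 0.0433]
ft_force: [0.0, -0.4, -1.1]
ee_pos: [0.4761, -0.0219, 0.0429]
ft_force: [-1.4, 0.1, 3.8]
```

```bash
python3 -m pendant '[[0,0,0,0],[0,0,0,0],[0,0,0,0],[0,0,0,0]]' 0.25 | egrep 'ft|width'
python3 -m pendant '[[0,0,-0.01,0],[0,0,-0.03,0],[0,0,-0.035,0],[0,0,-0.035,0],[0,0,-0.035,0],[0,0,-0.035,0],[0,0,-0.035,0],[0,0,-0.035,0]]' | egrep 'pos|ft|width'
python3 -m pendant '[[0,0,0,0],[0,0,0,0]]' 0.6 >/dev/null
python3 - <<'E'
from h import *
c=cam("wrist"); print(rect(c,"wrist","screwdriver",.04),rect(c,"wrist","tweezers",.035),rect(c,"wrist","tray",.054))
cv2.imwrite("pics/fin.png",cv2.resize(c["img"][:,:,::-1],None,fx=1.5,fy=1.5))
print(r.read_state()["joint_positions"].round(2),togo([.68,-.0085,.31],94.56))
E
```

```text
ft_force: [-0.6, -0.4, 0.5]
width: 0.0216
ee_pos: [0.4771, -0.0251, 0.2954]
ft_force: [1.2, 0.1, -0.2]
width: 0.0219
{'s': 0.83, 'c': array([549.2, -20.9]), 'size': array([119.6,  13.1]), 'deg': -83.3, 'mean': array([547.8, -10.6])} {'s': 0.79, 'c': array([479.6, -63.6]), 'size': array([36.7,  7.1]), 'deg': -78.7, 'mean': array([479.5, -67.5])} {'s': 0.95, 'c': array([512.5, -22.4]), 'size': array([195. , 150.1]), 'deg': -85.4, 'mean': array([510.5, -11.4])}
[-0.84 -0.07  0.77  1.77  0.04  1.43  0.01] [array([-1.000e-01,  2.035e+02, -1.960e+01]), ('turn', np.float64(-90.0))]
```

View pics/fin.png

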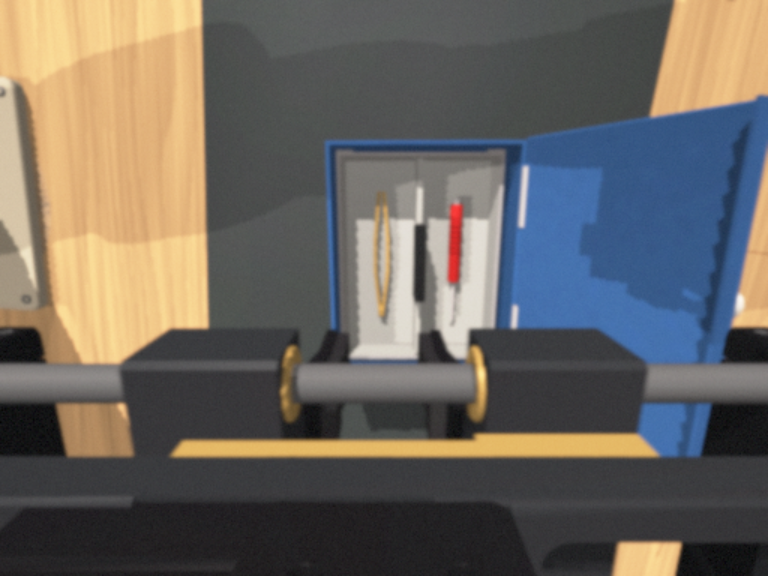

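```bash
python3 -m pendant '[[0,0,-0.02,0],[0,0.0339,0,0],[0,0.0339,0,0],[0,0.0339,0,0],[0,0.0339,0,0],[0,0.0339,0,0],[0,0.034,0,0],[0,0,0,0]]' 0.6 | egrep 'pos|ft'
python3 -m pendant '[[0,0,0,-0.121],[0,0,0,-0.121],[0,0,0,-0.121],[0,0,0,-0.121],[0,0,0,-0.121],[0,0,0,-0.121],[0,0,0,-0.121]]' | egrep 'pos|ft'
python3 -m pendant '[[0,0,0,-0.121],[0,0,0,-0.121],[0,0,0,-0.121],[0,0,0,-0.121],[0,0,0,-0.121],[0,0,0,-0.119],[0,0,0,0],[0,0,0,0]]' | egrep 'pos|ft'
python3 - <<'E'
from h import *
print(tool()[1][:,2].round(4),r.read_state()["joint_positions"].round(2),togo([.679,-.0088,.1995],94.56))
E
```

```text
ee_pos: [0.6839, -0.0065, 0.3053]
ft_force: [0.5, 0.8, -1.0]
ee_pos: [0.68, -0.0085, 0.3105]
ft_force: [-0.8, -0.2, -0.3]
ee_pos: [0.6802, -0.0085, 0.3109]
ft_force: [-0.3, 0.4, 0.7]
[-0.0075  0.0101 -0.9999] [-0.39  0.47  0.53  1.18 -0.24  1.56  1.74] [array([  0.5,  -1.4, 111.4]), ('turn', np.float64(-0.2))]
```

```bash
python3 -m pendant '[[-0.0015,-0.0012,0.03,-0.003],[0,0,0.03,0],[0,0,0.025,0],[0,0,0,0],[0,0,0,0]]' 0.6 | egrep 'pos|ft'
python3 -m pendant '[[0,0,0.01,0],[0,0,0.01,0],[0,0,0,0],[0,0,0,0]]' | egrep 'pos|ft|width'
python3 - <<'E'
from h import *
print(togo([.6795,-.0088,.1995],94.56))
E
```

```text
ee_pos: [0.6809, -0.0083, 0.2259]
ft_force: [0.2, -1.0, 1.0]
ee_pos: [0.6814, -0.0082, 0.2067]
ft_force: [0.5, -0.5, 0.1]
width: 0.0525
[array([ 1.9, -0.5,  7.2]), ('turn', np.float64(0.2))]
```

```bash
python3 -m pendant '[[0.0015,0,0.007,0],[0,0,0,0],[0,0,0,0]]' | egrep 'pos|ft'
python3 -m pendant '[[0,0,0,0],[0,0,0,0],[0,0,0,0],[0,0,0,0],[0,0,0,0],[0,0,0,0],[0,0,0,0],[0,0,0,0]]' 0 20 | egrep 'pos|ft|width|grip'
python3 - <<'E'
from h import *
p,M=tool(); ax=np.array([.513,-.0222])+.083*np.array([np.cos(.0797),np.sin(.0797)])
X=(p[:2]-ax)@[np.cos(.0797),np.sin(.0797)]; Z=p[2]+.008-.004-.08; t0=np.arctan2(Z,-X); off=np.arctan2(28,146); R0=np.hypot(X,Z); print(X,Z,R0,t0-off); prev=np.array([X,Z])
for th in np.linspace(t0-off,0,26)[1:]:
    q=R0*np.array([-np.cos(th+off),np.sin(th+off)]); d=q-prev; prev=q
    l=M.T@np.array([d[0]*np.cos(.0797),d[0]*np.sin(.0797),d[1]])*1000; print(round(th,2),l.round(1))
E
```

```text
ee_pos: [0.6798, -0.0083, 0.1996]
ft_force: [-1.2, -0.5, -0.1]
ee_pos: [0.68, -0.0083, 0.1998]
ft_force: [-0.1, -0.0, 0.5]
width: 0.0208
grip_force: 20.0
0.08460770696527244 0.12379213551791853 0.14994317888456318 1.9808590375236648
1.9 [10.1  0.1 -6.3]
1.82 [10.6  0.1 -5.4]
1.74 [11.   0.1 -4.6]
1.66 [11.3  0.1 -3.7]
1.58 [11.5  0.1 -2.8]
1.51 [11.7  0.1 -1.9]
1.43 [11.8  0.1 -0.9]
1.35 [11.9  0.  -0. ]
1.27 [11.8  0.   0.9]
1.19 [11.7  0.   1.9]
1.11 [11.5  0.   2.8]
1.03 [11.3  0.   3.7]
0.95 [11.  -0.   4.6]
0.87 [10.6 -0.   5.4]
0.79 [10.1 -0.   6.3]
0.71 [ 9.6 -0.   7. ]
0.63 [ 9.  -0.   7.8]
0.55 [ 8.3 -0.1  8.5]
0.48 [ 7.6 -0.1  9.1]
0.4 [ 6.9 -0.1  9.7]
0.32 [ 6.1 -0.1 10.2]
0.24 [ 5.3 -0.1 10.6]
0.16 [ 4.4 -0.1 11. ]
0.08 [ 3.5 -0.1 11.3]
0.0 [ 2.6 -0.1 11.6]
```

```bash
python3 -m pendant '[[0.0101,0,-0.0063,0],[0.0106,0,-0.0054,0],[0.011,0,-0.0046,0],[0.0113,0,-0.0037,0],[0.0115,0,-0.0028,0],[0.0117,0,-0.0019,0],[0.0118,0,-0.0009,0]]' | egrep 'pos|ft|grip'
python3 -m pendant '[[0.0119,0,0,0],[0.0118,0,0.0009,0],[0.0117,0,0.0019,0],[0.0115,0,0.0028,0],[0.0113,0,0.0037,0],[0.011,0,0.0046,0]]' | egrep 'pos|ft|grip'
python3 -m pendant '[[0.0106,0,0.0054,0],[0.0101,0,0.0063,0],[0.0096,0,0.007,0],[0.009,0,0.0078,0],[0.0083,0,0.0085,0],[0,0,0,0]]' | egrep 'pos|ft|grip'
python3 -m pendant '[[0.0076,0,0.0091,0],[0.0069,0,0.0097,0],[0.0061,0,0.0102,0],[0.0053,0,0.0106,0],[0.0044,0,0.011,0],[0,0,0,0]]' | egrep 'pos|ft|grip'
```

```text
ee_pos: [0.6018, -0.0149, 0.2248]
ft_force: [4.4, 1.0, -10.4]
grip_force: 20.0
ee_pos: [0.5338, -0.0206, 0.2122]
ft_force: [5.7, 0.6, -4.7]
grip_force: 20.0
ee_pos: [0.4846, -0.0247, 0.1765]
ft_force: [0.9, -1.7, -6.5]
grip_force: 20.0
ee_pos: [0.4549, -0.0272, 0.1256]
ft_force: [3.9, -4.7, -6.8]
grip_force: 20.0
```

```bash
python3 -m pendant '[[0.0035,0,0.0113,0],[0.0015,0,0.006,0],[0,0,0,0],[0,0,0,0]]' | egrep 'pos|ft|grip'
python3 -m pendant '[[0.0006,0,0.003,0],[0,0,0,0],[0,0,0,0]]' | egrep 'pos|ft|grip'
```

```text
ee_pos: [0.4504, -0.0275, 0.1092]
ft_force: [4.0, -4.8, -4.8]
grip_force: 20.0
ee_pos: [0.4498, -0.0276, 0.1064]
ft_force: [3.0, -5.7, -5.0]
grip_force: 20.0
```

```bash
python3 -m pendant '[[0.0003,0,0.002,0],[0,0,0,0],[0,0,0,0]]' | egrep 'pos|ft'
python3 -m pendant '[[0,0,0.0015,0],[0,0,0,0],[0,0,0,0]]' | egrep 'pos|ft'
python3 -m pendant '[[0,0,0.001,0],[0,0,0,0],[0,0,0,0]]' | egrep 'pos|ft'
```

```text
ee_pos: [0.4495, -0.0276, 0.1045]
ft_force: [1.2, -5.4, -1.8]
ee_pos: [0.4494, -0.0276, 0.1035]
ft_force: [-3.2, -6.2, 5.5]
ee_pos: [0.4496, -0.0276, 0.1032]
ft_force: [-6.4, -5.6, 16.2]
```

```bash
python3 -m pendant '[[0,0,0,0],[0,0,0,0],[0,0,0,0],[0,0,0,0]]' 0.5 | egrep 'pos|ft|width'
python3 -m pendant '[[0,0,-0.015,0],[0,0,-0.025,0],[0,0,0,0],[0,0,0,0],[0,0,0,0],[0,0,0,0],[0,0,0,0],[0,0,0,0]]' 0 | egrep 'pos|ft|width'
python3 -m pendant '[[0,0,0.008,0],[0,0,0.004,0],[0,0,0,0],[0,0,0,0]]' | egrep 'pos|ft|width'
python3 -m pendant '[[0,0,0.002,0],[0,0,0,0],[0,0,0,0]]' | egrep 'pos|ft|width'
```

```text
ee_pos: [0.4491, -0.0263, 0.102]
ft_force: [-1.0, -0.5, -0.4]
width: 0.0392
ee_pos: [0.4491, -0.027, 0.1417]
ft_force: [-0.3, -0.1, -0.0]
width: 0.0026
ee_pos: [0.449, -0.027, 0.1297]
ft_force: [0.5, -0.2, 0.1]
width: 0.0007
ee_pos: [0.4494, -0.0269, 0.1283]
ft_force: [0.5, -0.5, 0.3]
width: 0.0006
```

```bash
python3 -m pendant '[[0,0,0.0013,0],[0,0,0,0],[0,0,0,0]]' | egrep 'pos|ft'
python3 -m pendant '[[0,0,0.001,0],[0,0,0,0],[0,0,0,0]]' | egrep 'pos|ft'
python3 -m pendant '[[0,0,0.001,0],[0,0,0,0],[0,0,0,0]]' | egrep 'pos|ft'
```

```text
ee_pos: [0.4496, -0.0269, 0.1274]
ft_force: [-2.8, -0.3, 5.4]
ee_pos: [0.4496, -0.0269, 0.1273]
ft_force: [-6.7, -1.4, 18.1]
ee_pos: [0.4497, -0.0269, 0.1272]
ft_force: [-13.3, -0.5, 29.9]
```

```bash
python3 -m pendant '[[0,0,-0.01,0],[0,0,-0.03,0],[0,0,-0.035,0],[0,0,-0.035,0],[0,0,-0.035,0],[0,0,-0.03,0],[0,0,0,0]]' | egrep 'pos|ft|time'
python3 - <<'E'
from h import *
t=cam("top"); print(rect(t,"top","screw_jar",.03))
c=cam("wrist"); print(rect(c,"wrist","lid",.086))
print(r.close_job())
E
```

```text
time: 69.55
ee_pos: [0.4525, -0.0287, 0.3058]
ft_force: [0.9, -0.4, -0.4]
{'s': 0.59, 'c': array([ 502.1, -451.2]), 'size': array([62.3, 44.2]), 'deg': -70.7, 'mean': array([ 502.6, -450.9])}
{'s': 0.91, 'c': array([471. , -25.4]), 'size': array([214.8,  86.5]), 'deg': -85.3, 'mean': array([468.6, -25.6])}
the job is handed in; nothing more can be done
None
```

The job box is packed in the order asked and handed in at about 70 s: the slide rule is flat on the bottom, the tray is level over it, the screwdriver is on the hinge side, the tweezers are on the front side, the lid is pressed fully shut, and the screw jar has not moved.

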